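# Make up a loudspeaker parts kit

### The arm

A 6-joint arm with a two-finger parallel gripper is mounted at the origin on the work surface. World frame = base frame: x ahead of the robot, y to its left, z up, the work surface at z = 0. Lengths are in mm, angles in rad, forces in N, time in s.
With the tool pointing down it reaches from about 350 to 975 mm from the base axis. Payload 7.1 kg.
Tool frame: the origin (TCP) lies at the centre of the arm's flange, where the gripper is bolted on; the fingertips stand 182 mm ahead of it and the grasp point (between the pads) lies 163 mm ahead of it; z points along the fingers, y is the line along which they close (so a half turn about z gives the same grasp; the last joint's range is limited). The gripper opens to 88 mm and grips with 3 to 60 N. Pads are 20 mm wide; open, the fingers measure 115 mm over their backs; the gripper's body (75 mm by 178 mm) begins 61 mm behind the grasp point.
Start: joints at [-1.137, 0.423, 1.63, -0, 1.089, -0.019], TCP at [273.443, -561.992, 404.675] pointing down, gripper open.
Joint ranges: [-3, 3], [-0.9, 2.11], [0.09, 2.58], [-1.31, 4.45], [0.11, 2.69], [-2.54, 2.54]. Speed limits (rad/s): [2.39, 2.39, 3.01, 3.14, 3.14, 3.14].

### API

Orientations are given as a rotation vector (axis times angle).
In Python, from workcell import readout, get_image, ctrl gives the robot as it stands.
- The arm moves only by the tool step_arm, never from a script. Its argument "targets" is a list that holds one entry, the list of rows, each a list of 7 numbers: the shift along the world's x, y, z as a fraction of full scale, then the turn, a rotation vector about the world's x, y, z as a fraction of full scale, then the opening, from 0 (shut) to 1 (fully open). In form: [[[dx, dy, dz, wx, wy, wz, claw], ...]]. A call has exactly 5 rows; each row shifts and turns the commanded pose from where the row before left it; what a row does not reach is not made up. Full scale, the value 1, is 0.05 m for a shift and 4 degrees for a turn. A row lasts 1/8 s, in which the tool goes at most 62.5 mm and 10.7 degrees, less where a joint would pass 70% of its speed; a pose out of reach is approached as far as the arm can. A call with a number of a shift or a turn outside -1 to 1 is refused whole. A call with a gripper value outside its range is refused whole. The fingers move at their own pace and stop on an object; the grip force is fixed at half the most. Time passes only in rows, so rows that do not move let the fingers close, or fill a call up. It gives the time, the measured TCP pose, the force, the opening and the grip force at its end, in the units of the state.
- readout.get_obs(): the state, without advancing time (a new reading comes with each control period).
- get_image(name): name is "side" or "top" or "wrist"; returns a dict with "pixels" (384x512x3 uint8, red, green, blue), "intrinsics" (3x3 intrinsics, pixels), "extrinsics" (4x4, takes a point from world to camera coordinates). Camera axes: x right, y down, z forward; pixel columns grow to the right and rows downward; lengths in mm; the calibration is good to about 2 mm. A picture is of the moment at which its call begins. There is no depth.
- ctrl.close_job(): hands the job in; it is judged then, once.
The state is a dict: "t": time; "qpos": joint angles; "qvel": joint speeds; "joint_torque": joint torques, N m; "ee_pos": TCP position; "orientation": TCP orientation; "ft_force": force on the tool from outside, world axes, zero at the start; "moment": the same for the moment, N m; "width": finger opening in mm; "grasp_force": force on a finger pad.
Only numpy, scipy, OpenCV 4.12 (cv2) and the standard library are available. Lean on these libraries where they do the work, as an engineer would, in place of code of your own. Each camera call takes 0.05 s, during which the arm holds its last target. There are 200 camera calls.

### The job

Make up the loudspeaker kit: stack all the blue panels lying on the bench flat on the kit board in the corner of its metal fences, every one squared up tight against both fences, and add the weighed screw tub. Prove the spring scale first by standing the steel check weight in the middle of its pan and then returning it to its round green pad; only after that weigh the orange tub in the middle of the pan and stand it in the square pocket of the kit board (the panels may be done at any time). At each weighing let go and leave the pan to settle for a second, set things down gently so that the pan never goes down to its stop, and leave the loudspeaker, the pliers and the wire reel alone.

Things in the scene. Friction and masses are not known exactly. Their poses are not given: they have to be found in the camera images.
- panel1_mid (a point): flat blue acrylic speaker-case panel, 100 x 60 x 8 mm, 57 g, with four small black holes near its corners (marks only); this point is its very centre, 4 mm above its underside; x runs along its 100 mm length, y across its 60 mm width, z out of a face. Panels are alike, may be used any way round or either face up; two to four are present, the rest absent (None).
- panel2_mid (a point): flat blue acrylic speaker-case panel, 100 x 60 x 8 mm, 57 g, with four small black holes near its corners (marks only); this point is its very centre, 4 mm above its underside; x runs along its 100 mm length, y across its 60 mm width, z out of a face. Panels are alike, may be used any way round or either face up; two to four are present, the rest absent (None).
- panel3_mid (a point): flat blue acrylic speaker-case panel, 100 x 60 x 8 mm, 57 g, with four small black holes near its corners (marks only); this point is its very centre, 4 mm above its underside; x runs along its 100 mm length, y across its 60 mm width, z out of a face. Panels are alike, may be used any way round or either face up; two to four are present, the rest absent (None).
- panel4_mid (a point): flat blue acrylic speaker-case panel, 100 x 60 x 8 mm, 57 g, with four small black holes near its corners (marks only); this point is its very centre, 4 mm above its underside; x runs along its 100 mm length, y across its 60 mm width, z out of a face. Panels are alike, may be used any way round or either face up; two to four are present, the rest absent (None).
- corner (a point): Kit board (plywood, 280 x 104 x 12 mm, fixed): the corner where the planes of the two fence faces meet, on the board's upper face, 12 mm above the bench. Axes: x along the board away from the robot at yaw 0, y to the left, z up. The stack belongs at x -100 to 0, y -60 to 0 mm (length along x); a squared panel's centre is at x -50, y -30. Upper face spans x -265 to +15, y -84 to +20 mm.
- fence_end (a point): centre, at board height, of the end fence's face: one aluminium block, face in the plane x = 0 of the corner, from y -50 to -10 mm, 12 mm thick, 44 mm high above the board. Axes as the corner's.
- fence_long (a point): middle, at board height, of the long fence: two aluminium blocks, faces in the plane y = 0 of the corner, at x -103 to -78 and x -26 to -1 mm, 12 mm thick, 44 mm high, with an open gap of 52 mm between them where a finger can pass. This point lies in that gap in the plane of the faces. Axes as the corner's.
- pocket (a point): centre of the floor of the square tub pocket at the other end of the kit board (at x -210, y -32 mm from the corner point), on the board's upper face, 12 mm above the bench. Pocket inside 80 x 80 mm; black rims 4 mm thick and only 10 mm high. Axes as the board's.
- pan_top (a point): centre of the upper face of the scale's round steel pan, 136 mm across, 5 mm thick, flat, no rim; 100 mm above the bench when empty; it sinks straight down under load on a damped spring. z up; the axes turn with the scale. Below it stands the scale's white housing, 150 x 150 mm, 70 mm high, with the dial on its side facing the robot.
- pan (a joint): how far the pan has sunk, m: 0 empty, 0.022 at its stop; spring 380 N/m, well damped, so the 0.5 kg check weight gives about 0.013 and the tub 0.0045 to 0.0085.
- pad_top (a point): centre of the upper face of the round green pad for the check weight, 68 mm across, 4 mm thick, fixed to the bench in front of the scale.
- weight_mid (a point): steel check weight, 0.5 kg: upright cylinder 42 mm across and 42 mm high, above it a short neck and a knob 26 mm across, 64 mm high over all. This point is on its axis, 32 mm above its underside; z up its axis.
- tub_mid (a point): closed orange screw tub, 0.18 to 0.33 kg: body 56 mm across and 34 mm high, white lid 59 mm across and 10 mm high, 44 mm over all. This point is on its axis, 22 mm above its underside; z up its axis.
- weight: the check weight; origin at the centre of its underside.
- tub: the screw tub; origin at the centre of its underside.
- speaker: bystander: round black loudspeaker lying magnet up, 100 mm across (mounting lugs to 122 mm), 48 mm high; origin at its underside. Leave alone.
- pliers: bystander: pliers with blue handles lying flat, about 165 x 66 x 14 mm; origin at the rivet, jaws to +x. Leave alone.
- reel: bystander: reel of red wire with white flanges, 60 mm across, 32 mm high; origin at its underside. Leave alone.
Not all that is in view belongs to the job. What is shaped like the weight but turquoise is not meant. Leave any brown look-alike of the part that bears panel2_mid alone.

How it is judged (in metres and radians):
On the way, in this order (a step that is already met when the one before it is completed fails the run):
1. the check weight stands on the pan within 12 mm of its centre, let go and at rest for half a second (horizontal distance between weight_mid and pan_top below 0.012 m and z of weight_mid in the frame of pan_top between 0.028 and 0.036 m and value of joint pan above 0.01 m and contact force between the fingers and weight below 0.1 N and angle between weight_mid's own z axis and vertical below 0.1 rad and linear speed of weight below 0.01 m/s), for 0.5 s.
2. the check weight stands on its pad again (horizontal distance between weight_mid and pad_top below 0.014 m and angle between weight_mid's own z axis and vertical below 0.1 rad and z of weight_mid in the frame of pad_top between 0.028 and 0.036 m and contact force between the fingers and weight below 0.1 N), for 0.2 s.
3. the tub stands on the pan within 12 mm of its centre, let go and at rest for half a second (horizontal distance between tub_mid and pan_top below 0.012 m and z of tub_mid in the frame of pan_top between 0.018 and 0.026 m and value of joint pan above 0.003 m and contact force between the fingers and tub below 0.1 N and angle between tub_mid's own z axis and vertical below 0.1 rad and linear speed of tub below 0.01 m/s), for 0.5 s.
At the end, for the whole second after the job is handed in: Check weight upright on its pad (within 14 mm of centre), tub upright on the pocket floor, every present panel flat in the stack, centre within 3 mm of its squared place along both fences and turned under 0.05 rad (horizontal distance between weight_mid and pad_top below 0.014 m and angle between weight_mid's own z axis and vertical below 0.1 rad and z of weight_mid in the frame of pad_top between 0.028 and 0.036 m and horizontal distance between tub_mid and pocket below 0.016 m and angle between tub_mid's own z axis and vertical below 0.08 rad and z of tub_mid in the frame of pocket between 0.018 and 0.026 m and x of panel1_mid in the frame of corner between -0.053 and -0.047 m and y of panel1_mid in the frame of corner between -0.033 and -0.027 m and angle between the x axis of each of panel1_mid, panel2_mid, panel3_mid, panel4_mid and the x axis of corner, either way round below 0.05 rad and (angle between panel1_mid's own z axis and vertical below 0.06 rad or angle between panel1_mid's own z axis and vertical above 3.08 rad) and z of panel1_mid in the frame of corner between 0 and 0.032 m and x of panel2_mid in the frame of corner between -0.053 and -0.047 m and y of panel2_mid in the frame of corner between -0.033 and -0.027 m and (angle between panel2_mid's own z axis and vertical below 0.06 rad or angle between panel2_mid's own z axis and vertical above 3.08 rad) and z of panel2_mid in the frame of corner between 0 and 0.032 m and x of panel3_mid in the frame of corner between -0.053 and -0.047 m and y of panel3_mid in the frame of corner between -0.033 and -0.027 m and (angle between panel3_mid's own z axis and vertical below 0.06 rad or angle between panel3_mid's own z axis and vertical above 3.08 rad) and z of panel3_mid in the frame of corner between 0 and 0.032 m and x of panel4_mid in the frame of corner between -0.053 and -0.047 m and y of panel4_mid in the frame of corner between -0.033 and -0.027 m and (angle between panel4_mid's own z axis and vertical below 0.06 rad or angle between panel4_mid's own z axis and vertical above 3.08 rad) and z of panel4_mid in the frame of corner between 0 and 0.032 m); the robot touches nothing.
It fails at once if the pan is driven down to its stop (value of joint pan above 0.0205 m).
It fails at once if the speaker is disturbed by more than 25 mm (distance of speaker from where it was at the start of the episode above 0.025 m).
It fails at once if the pliers is disturbed by more than 25 mm (distance of pliers from where it was at the start of the episode above 0.025 m).
It fails at once if the reel is disturbed by more than 25 mm (distance of reel from where it was at the start of the episode above 0.025 m).
Of panel1, panel2, panel3, panel4 only 2 to 4 are there at a start; the rules pass over those that are not, and their reading is None.
At some moment in a run one of panel1, panel2, panel3, panel4, tub may be knocked a few centimetres aside while the robot is not near it.
It also fails if it takes over 210 s, if anything falls off the work surface, if the arm or the gripper's body presses on something with over 40 N, if the wrist force passes 120 N, or if a joint passes its speed limit or range.

## Working session

There is one attempt and no reset: what is moved stays moved. The work goes in short steps, Python scripts to look and compute and a tool call to move; the robot and the scene stay as the last step left them, time stands still between calls to the robot, and variables do not carry over. Pictures are saved under pics/ and viewed, at most 14 in all, crops included, and the job is handed in when it is done.

Besides the shell and the picture viewer there is one more tool, called after "Emit:" as name(argument=value, ...) on one line, values as JSON. step_arm: Moves the arm, as the interface text tells. Shift numbers are shares of 0.05 m and turn numbers shares of 4 degrees, none past 1 either way. Its arguments: {"type":"object","properties":{"targets":{"type":"array"}},"required":["targets"]}

```bash
ls; mkdir -p pics
cat > h.py <<'E'
import numpy as np, cv2
from workcell import readout, get_image, ctrl
def snap(n,f):
    d=get_image(n); cv2.imwrite(f'pics/{f}.png',d['pixels'][:,:,::-1]); np.savez(f'pics/{f}.npz',**d); return d
def load(f): return np.load(f'pics/{f}.npz')
def ray(d,u,v,z):
    K=d['intrinsics'];E=d['extrinsics'];R=E[:3,:3];c=-R.T@E[:3,3]
    r=R.T@np.linalg.inv(K)@np.array([u,v,1.]); return c+r*(z-c[2])/r[2]
def proj(d,p):
    E=d['extrinsics'];q=d['intrinsics']@(E[:3,:3]@np.array(p,float)+E[:3,3]); return q[:2]/q[2]
def cam(d): return -d['extrinsics'][:3,:3].T@d['extrinsics'][:3,3]
E
python3 - <<'E'
from h import *
np.set_printoptions(precision=1,suppress=True)
for n in('top','side'):
    d=snap(n,n+'0'); print(n,cam(d),d['extrinsics'][:3,:3].round(2).tolist(),d['intrinsics'][0,0])
o=readout.get_obs(); print(o)
a=load('top0')['pixels'];b=load('side0')['pixels']
cv2.imwrite('pics/top0b.png',cv2.resize(a,(800,600),interpolation=cv2.INTER_CUBIC)[:,:,::-1])
cv2.imwrite('pics/side0b.png',cv2.resize(b,(800,600),interpolation=cv2.INTER_CUBIC)[:,:,::-1])
E
```

```text
pics
top [ 388.2   -6.  1324.6] [[0.01, -1.0, -0.0], [-0.99, -0.01, -0.12], [0.12, 0.0, -0.99]] 473.2136806088024
side [ 370.2 1034.5  867.3] [[-0.99, -0.16, 0.01], [-0.1, 0.58, -0.81], [0.13, -0.8, -0.59]] 439.61677422087075
{'t': 0.1, 'qpos': array([-1.1,  0.4,  1.6,  0. ,  1.1, -0. ]), 'qvel': array([-0.,  0., -0.,  0., -0.,  0.]), 'joint_torque': array([ -0. , -54.6, -27.4,   0.1,   0. ,  -0. ]), 'ee_pos': array([ 273.4, -561.8,  404. ]), 'orientation': array([-3.1, -0.7,  0. ]), 'ft_force': array([-0.5, -0.4,  0.8]), 'moment': array([-0. , -0.1,  0. ]), 'grasp_force': 0.0, 'width': 87.87337394670007}
```

View pics/top0b.png

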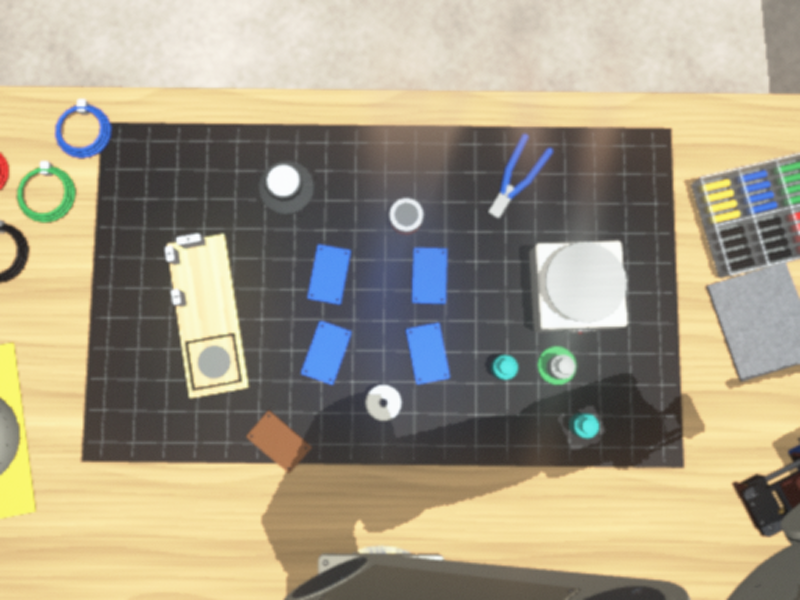

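View pics/side0b.png

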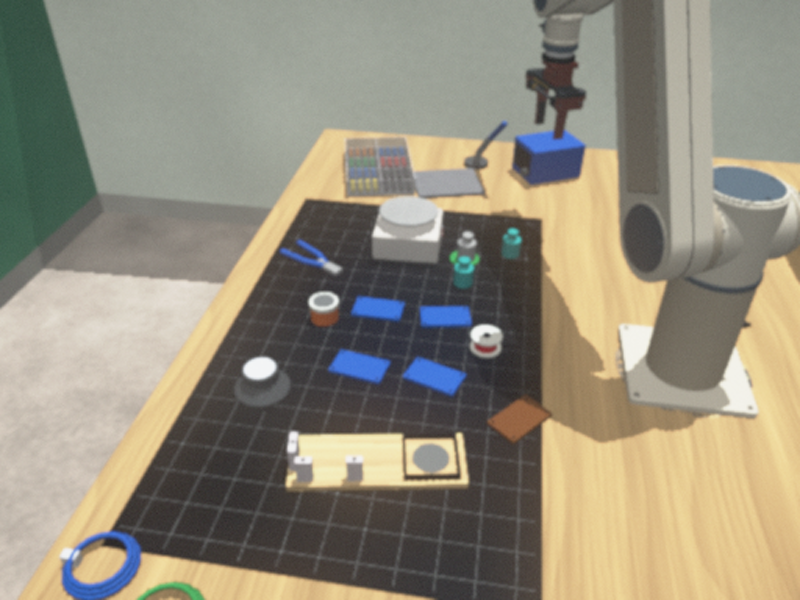

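Top view (800-px scale): blue panels at (329,274), (430,276), (326,352) and (428,353). Tub at (406,214), steel weight on its green pad at (562,365), pan at (586,281), kit board at left with pocket (214,361) and fences (190,240), (171,255), (177,297).
Look-alikes: turquoise weights at (505,367) and (586,426); the brown panel at (279,440); the blue pliers handles at (525,155). None of these are wanted.

```bash
cat >> h.py <<'E'
from scipy.spatial.transform import Rotation as Ro
def panels(d,z=8,amin=300):
    hsv=cv2.cvtColor(np.ascontiguousarray(d['pixels']),cv2.COLOR_RGB2HSV)
    m=cv2.inRange(hsv,(100,130,90),(125,255,255)); out=[]
    for c in cv2.findContours(m,cv2.RETR_EXTERNAL,cv2.CHAIN_APPROX_NONE)[0]:
        if cv2.contourArea(c)<amin: continue
        P=np.array([ray(d,u,v,z)[:2] for u,v in c[:,0]],np.float32)
        (x,y),(w,h),a=cv2.minAreaRect(P)
        if w<h: w,h,a=h,w,a+90
        M=cv2.moments(P.reshape(-1,1,2)); out.append((M['m10']/M['m00'],M['m01']/M['m00'],w,h,(a+90)%180-90))
    return out
def state():
    o=readout.get_obs();R=Ro.from_rotvec(o['orientation']).as_matrix()
    print('t%.2f'%o['t'],'tcp',o['ee_pos'].round(1),'ydir %.1f'%np.degrees(np.arctan2(R[1,1],R[0,1])),'z',R[:,2].round(3),'F',o['ft_force'].round(1),'w %.1f g %.1f'%(o['width'],o['grasp_force']),'q',o['qpos'].round(2))
E
python3 - <<'E'
from h import *
np.set_printoptions(precision=1,suppress=True)
d=load('top0'); s=load('side0')
for p in panels(d): print('panel',np.array(p))
for p in panels(s,8,200): print('side panel',np.array(p))
k=1/1.5625
f=lambda u,v,z:ray(d,u*k,v*k,z)[:2]
g=lambda u,v,z:ray(s,u*k,v*k,z)[:2]
print('tub top',f(406,214,44),'side',g(324,301,44))
print('weight',f(563,365,64),g(467,237,64)); print('pad',f(558,366,4)); print('pan',f(586,281,100),g(408,216,100))
print('pocket',f(214,361,12),g(431,458,12)); print('speaker',f(288,185,30),'reel',f(384,402,32),'pliers',f(505,195,10))
print('board corners',[f(u,v,12) for u,v in((223,235),(247,386),(190,397),(170,243))])
state()
a=d['pixels'][110:300,60:430]
cv2.imwrite('pics/crop0.png',cv2.resize(d['pixels'][140:300,300:412],None,fx=4,fy=4,interpolation=cv2.INTER_CUBIC)[:600,:,::-1])
E
```

```text
panel [455.5 -75.4 102.4  62.8  11.3]
panel [455.2 105.  102.1  62.6 -18.6]
panel [594.5 -78.  102.7  61.9  -0. ]
panel [596.1 102.2 102.8  63.1  -9.4]
side panel [847.6 569.  101.2  98.1 -62.6]
side panel [456.1 107.1 105.   68.2 -18.9]
side panel [596.6 104.8 104.9  68.4  -8.6]
side panel [456.4 -71.  104.5  72.6   9.9]
side panel [596.2 -74.4 105.2  73.7  -1. ]
side panel [ 239.1 -988.1  174.8  134.5   28.1]
tub top [698.2 -35.7] side [696.2 -31. ]
weight [ 433.6 -303.5] [ 433.2 -294.1]
pad [ 433.9 -308.8]
pan [ 572.8 -336.2] [ 569.  -301.8]
pocket [436.9 302. ] [435.7 304.6]
speaker [753.  176.5] reel [368.    0.1] pliers [ 743.5 -216.6]
board corners [array([664.2, 294.2]), array([393.5, 242.1]), array([373.3, 341.9]), array([648.6, 389.4])]
t0.10 tcp [ 273.4 -561.8  404. ] ydir -64.1 z [-0.  0. -1.] F [-0.5 -0.4  0.8] w 87.9 g 0.0 q [-1.1  0.4  1.6  0.   1.1 -0. ]
```

View pics/crop0.png

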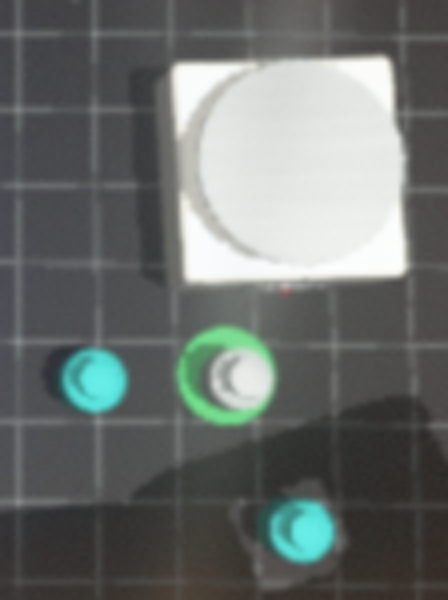

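The crop shows the grey steel weight at crop (242,378) on the green pad, clearly distinct from the turquoise ones at (94,380) and (300,530). I'm moving above it for a wrist look.

Emit:
step_arm(targets=[[[0.32,0.51,0,0,0,-0.65,1],[0.32,0.51,0,0,0,-0.65,1],[0.32,0.51,0,0,0,-0.65,1],[0.32,0.51,0,0,0,-0.65,1],[0.32,0.51,0,0,0,-0.65,1]]])

```text
t: 0.72
ee_pos: [353.8, -433.5, 404.4]
orientation: [-3.121, -0.352, 0.001]
ft_force: [0.4, 0.4, 0.6]
width: 87.6
grasp_force: 0.0
```

Emit:
step_arm(targets=[[[0.32,0.51,0,0,0,-0.65,1],[0.32,0.51,0,0,0,-0.65,1],[0.32,0.51,0,0,0,-0.65,1],[0.32,0.51,0,0,0,-0.65,1],[0.32,0.51,0,0,0,-0.65,1]]])

```text
t: 1.35
ee_pos: [433.8, -306.0, 404.4]
orientation: [-3.141, 0.004, 0.001]
ft_force: [-0.1, -0.5, 0.1]
width: 88.1
grasp_force: 0.0
```

Run:
```python
from h import *
d=snap('wrist','w1'); state(); print(cam(d).round(1),d['extrinsics'][:3,:3].round(2).tolist(),d['intrinsics'][0,0])
```

```text
t1.40 tcp [ 434.9 -304.   404.4] ydir -90.2 z [ 0.     0.002 -1.   ] F [ 1.   2.1 -0.6] w 87.8 g 0.0 q [-0.63  0.29  1.84  0.    1.02  0.94]
[ 517.9 -305.5  384.4] [[-0.0, -1.0, -0.0], [-0.95, 0.0, 0.3], [-0.3, 0.0, -0.95]] 321.14255606209446
```

View pics/w1.png

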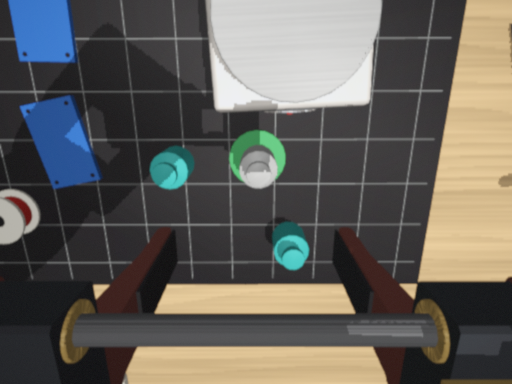

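Wrist view: pad and steel weight at about (258,160), turquoise weights at (172,168) and (290,245), pan at top about (297,30). Next I'll shift forward to see the whole pan and measure both.

Emit:
step_arm(targets=[[[0.6,-0.2,0,0,0,0,1],[0.6,-0.2,0,0,0,0,1],[0.6,-0.2,0,0,0,0,1],[0,0,0,0,0,0,1],[0,0,0,0,0,0,1]]])

```text
t: 2.02
ee_pos: [522.6, -336.9, 404.0]
orientation: [-3.141, 0.001, 0.003]
ft_force: [-0.5, 0.3, 0.8]
width: 88.1
grasp_force: 0.0
```

```bash
cat >> h.py <<'E'
from scipy.optimize import minimize
def sil(d,x,y,parts):
    m=np.zeros(d['pixels'].shape[:2],np.uint8);t=np.linspace(0,6.283,48)
    for r,z0,z1 in parts:
        P=np.array([proj(d,(x+r*np.cos(a),y+r*np.sin(a),z)) for z in(z0,z1) for a in t],np.float32)
        h=cv2.convexHull(P); cv2.fillConvexPoly(m,(h*16).round().astype(np.int32),255,cv2.LINE_AA,4)
    return m/255.
def fitcyl(d,mask,x,y,parts,win=60):
    c=proj(d,(x,y,parts[0][1])); yy,xx=np.mgrid[:mask.shape[0],:mask.shape[1]]
    mask=(mask>0)*(np.hypot(xx-c[0],yy-c[1])<win)*1.0
    f=lambda p:np.abs(sil(d,p[0],p[1],parts)-mask).sum()
    r=minimize(f,[x,y],method='Nelder-Mead',options=dict(initial_simplex=[[x-6,y-5],[x+7,y-4],[x,y+8]],xatol=.1,fatol=.2))
    return r.x.round(1),round(r.fun/mask.sum(),3)
def hsv(d): return cv2.cvtColor(np.ascontiguousarray(d['pixels']),cv2.COLOR_RGB2HSV)
W=[(21,0,42),(7,42,50),(13,50,64)]
lift=lambda parts,h:[(r,a+h,b+h) for r,a,b in parts]
E
python3 - <<'E'
from h import *
d=load('w1');H=hsv(d)
mg=cv2.inRange(H,(45,80,60),(75,255,255))
mw=cv2.inRange(H,(0,0,105),(180,45,255))
yy,xx=np.mgrid[:384,:512]; mw[110:130]=0;
mu=cv2.morphologyEx(mg|mw,cv2.MORPH_OPEN,np.ones((3,3)))
print('pad',fitcyl(d,cv2.morphologyEx(mg|mw,cv2.MORPH_CLOSE,np.ones((3,3)))*(yy<190)*(yy>115),434,-306,[(34,0,4)]+lift(W,4),45))
print('weight',fitcyl(d,mw,434,-306,lift(W,4),32))
d=snap('wrist','w2');state();H=hsv(d)
print(cam(d).round(1))
E
```

```text
pad (array([ 437.2, -308.2]), np.float64(0.147))
weight (array([ 429.5, -309.3]), np.float64(0.253))
t2.08 tcp [ 522.5 -336.8  404.2] ydir -90.1 z [-0.001  0.001 -1.   ] F [ 1.1  0.2 -0.3] w 87.8 g 0.0 q [-0.59  0.42  1.64 -0.    1.09  0.98]
[ 606.8 -336.1  383.9]
```

View pics/w2.png

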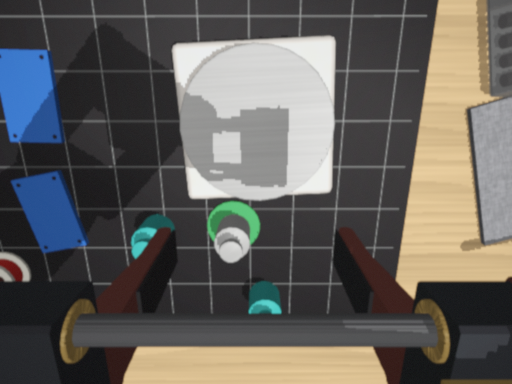

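Run:
```python
from h import *
d=load('w2');H=hsv(d)
def circ(P):
    P=np.array(P);A=np.c_[2*P,np.ones(len(P))];s=np.linalg.lstsq(A,(P**2).sum(1),rcond=None)[0]
    return s[:2].round(1),round(float(np.sqrt(s[2]+s[:2]@s[:2])),1)
print('pan',circ([ray(d,u,v,100)[:2] for u,v in((180.5,121),(334,121),(257,43),(255,198.5))]))
mg=cv2.inRange(H,(45,80,50),(80,255,255)); cs=cv2.findContours(mg,cv2.RETR_EXTERNAL,cv2.CHAIN_APPROX_NONE)[0]
c=max(cs,key=cv2.contourArea)[:,0]; c=c[(c[:,1]<228)]
print('pad',circ([ray(d,u,v,4)[:2] for u,v in c]))
for n,dd,u,v,z in(('knob w2',d,231,250,68),('bodytop w2',d,231.5,240,46)): print(n,ray(dd,u,v,z)[:2].round(1))
d1=load('w1')
out=np.hstack([cv2.resize(d1['pixels'][110:210,215:315],(400,400),interpolation=cv2.INTER_CUBIC),cv2.resize(d['pixels'][185:285,180:280],(400,400),interpolation=cv2.INTER_CUBIC)])[:,:,::-1].copy()
for k,(dd,u0,v0) in enumerate(((d1,215,110),(d,180,185))):
  for r,z in((34,4),(21,4),(21,46),(13,68)):
    P=[(proj(dd,(436+r*np.cos(a),-307+r*np.sin(a),z))-(u0,v0)+.5)*4+(400*k,0) for a in np.linspace(0,6.283,60)]
    cv2.polylines(out,[np.array(P,np.int32)],True,(0,0,255),1)
cv2.imwrite('pics/ov.png',out)
```

```text
pan (array([ 575.1, -338.3]), 66.7)
pad (array([ 446.4, -308.8]), 25.9)
knob w2 [ 437.7 -310.2]
bodytop w2 [ 438.8 -309.3]
```

View pics/ov.png

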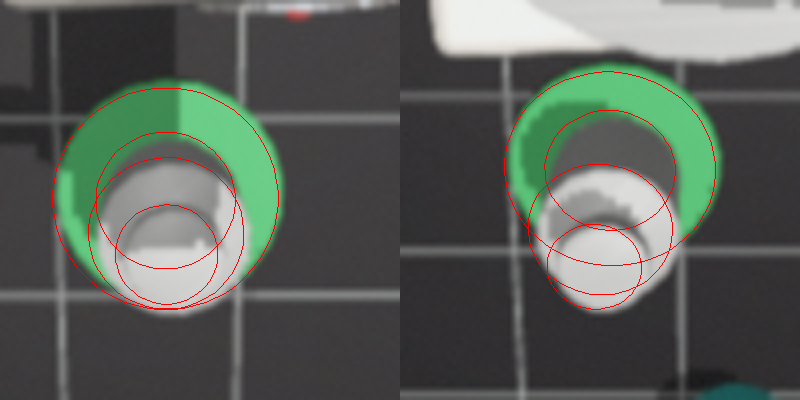

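Overlay check: the pad's true centre is about (438,-308.4), the weight about (436,-308.6) and the pan about (575,-338.3). The pan fit gives a radius of 66.7 against 68, which is fine. Now grasping the weight.

Emit:
step_arm(targets=[[[-0.43,0.14,-0.5,0,0,0,1],[-0.43,0.14,-0.5,0,0,0,1],[-0.43,0.14,-0.5,0,0,0,1],[-0.43,0.14,-0.5,0,0,0,1],[0,0,0,0,0,0,1]]])

```text
t: 2.7
ee_pos: [435.1, -308.0, 303.4]
orientation: [-3.139, 0.003, 0.006]
ft_force: [-0.2, -0.9, -0.1]
width: 88.0
grasp_force: 0.0
```

Emit:
step_arm(targets=[[[0,0,-0.8,0,0,0,1],[0,0,-0.8,0,0,0,1],[0,0,-0.44,0,0,0,1],[0,0,-0.2,0,0,0,1],[0,0,0,0,0,0,1]]])

```text
t: 3.32
ee_pos: [438.0, -309.4, 193.1]
orientation: [3.141, -0.002, 0.001]
ft_force: [0.4, -0.4, -0.3]
width: 88.1
grasp_force: 0.0
```

Emit:
step_arm(targets=[[[0,0,0,0,0,0,0.3],[0,0,0,0,0,0,0.3],[0,0,0,0,0,0,0.3],[0,0,0,0,0,0,0.3],[0,0,0,0,0,0,0.3]]])

```text
t: 3.95
ee_pos: [437.5, -309.1, 192.8]
orientation: [3.141, -0.001, 0.0]
ft_force: [0.0, -0.1, 0.3]
width: 41.0
grasp_force: 11.3
```

Emit:
step_arm(targets=[[[0,0,0,0,0,0,0],[0,0,0.7,0,0,0,0],[0,0,0.7,0,0,0,0],[0,0,0.7,0,0,0,0],[0,0,0.7,0,0,0,0]]])

```text
t: 4.58
ee_pos: [436.9, -308.6, 333.0]
orientation: [-3.14, 0.002, 0.003]
ft_force: [0.7, 0.1, -5.5]
width: 41.1
grasp_force: 30.0
```

Emit:
step_arm(targets=[[[0.55,-0.12,0,0,0,0,0],[0.55,-0.12,0,0,0,0,0],[0.55,-0.12,0,0,0,0,0],[0.55,-0.12,0,0,0,0,0],[0.55,-0.12,0,0,0,0,0]]])

```text
t: 5.2
ee_pos: [575.3, -338.8, 331.3]
orientation: [-3.14, 0.002, 0.004]
ft_force: [0.3, 0.3, -4.4]
width: 41.3
grasp_force: 30.0
```

Emit:
step_arm(targets=[[[0,0,-0.4,0,0,0,0],[0,0,-0.2,0,0,0,0],[0,0,-0.16,0,0,0,0],[0,0,0,0,0,0,0],[0,0,0,0,0,0,0]]])

```text
t: 5.82
ee_pos: [574.9, -339.1, 295.1]
orientation: [3.141, -0.002, 0.001]
ft_force: [-0.2, -0.5, -4.9]
width: 41.4
grasp_force: 30.0
```

Run:
```python
from h import *
d=snap('wrist','w3');s=snap('side','s3');state()
out=np.hstack([d['pixels'][20:320,100:400],cv2.resize(s['pixels'][100:200,210:310],(300,300),interpolation=cv2.INTER_CUBIC)])
cv2.imwrite('pics/v3.png',out[:,:,::-1])
```

```text
t5.92 tcp [ 575.  -339.1  295.4] ydir -90.1 z [ 0.001 -0.001 -1.   ] F [ 0.1  0.2 -5.2] w 41.0 g 30.0 q [-0.55  0.61  1.6   0.    0.93  1.02]
```

View pics/v3.png

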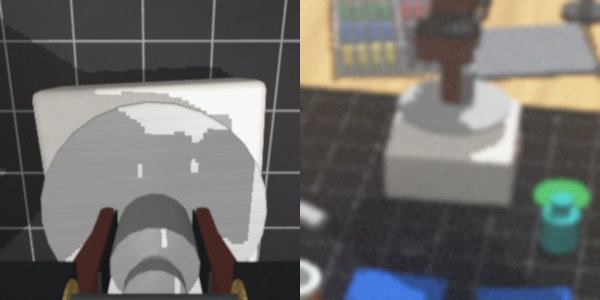

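The weight is centred on the pan. Lowering gently.

Emit:
step_arm(targets=[[[0,0,-0.08,0,0,0,0],[0,0,-0.08,0,0,0,0],[0,0,-0.06,0,0,0,0],[0,0,-0.06,0,0,0,0],[0,0,0,0,0,0,0]]])

```text
t: 6.55
ee_pos: [575.1, -339.1, 280.6]
orientation: [3.141, -0.001, 0.0]
ft_force: [-0.5, -0.1, -0.9]
width: 41.0
grasp_force: 30.0
```

Emit:
step_arm(targets=[[[0,0,-0.06,0,0,0,0],[0,0,-0.03,0,0,0,0],[0,0,0,0,0,0,0],[0,0,0,0,0,0,0],[0,0,0,0,0,0,0]]])

```text
t: 7.18
ee_pos: [575.0, -339.1, 276.3]
orientation: [3.141, -0.002, 0.001]
ft_force: [0.7, -0.4, 0.4]
width: 41.2
grasp_force: 30.0
```

Load balanced (Fz ≈ 0). Releasing, settling, then re-gripping.

Emit:
step_arm(targets=[[[0,0,0,0,0,0,0.6],[0,0,0,0,0,0,0.8],[0,0,0,0,0,0,0.9],[0,0,0,0,0,0,0.9],[0,0,0,0,0,0,0.9]]])

```text
t: 7.8
ee_pos: [574.9, -339.0, 276.2]
orientation: [-3.142, 0.002, 0.0]
ft_force: [-0.8, -0.7, -0.7]
width: 79.1
grasp_force: 0.0
```

Emit:
step_arm(targets=[[[0,0,0,0,0,0,0.9],[0,0,0,0,0,0,0.9],[0,0,0,0,0,0,0.9],[0,0,0,0,0,0,0.9],[0,0,0,0,0,0,0.9]]])

```text
t: 8.43
ee_pos: [574.9, -339.0, 276.2]
orientation: [-3.142, 0.002, -0.0]
ft_force: [0.4, -0.1, 0.2]
width: 79.0
grasp_force: 0.0
```

Emit:
step_arm(targets=[[[0,0,0,0,0,0,0.9],[0,0,0,0,0,0,0.9],[0,0,0,0,0,0,0.9],[0,0,0,0,0,0,0.9],[0,0,0,0,0,0,0.9]]])

```text
t: 9.05
ee_pos: [574.9, -339.0, 276.2]
orientation: [-3.142, 0.002, 0.0]
ft_force: [-0.4, 0.0, 0.3]
width: 79.1
grasp_force: 0.0
```

Run:
```python
from h import *
d=snap('wrist','w4');state()
```

```text
t9.10 tcp [ 574.9 -339.   276.2] ydir -90.1 z [-0.  0. -1.] F [ 0.  -0.6  0.3] w 79.0 g 0.0 q [-0.55  0.64  1.6   0.    0.9   1.02]
```

View pics/w4.png

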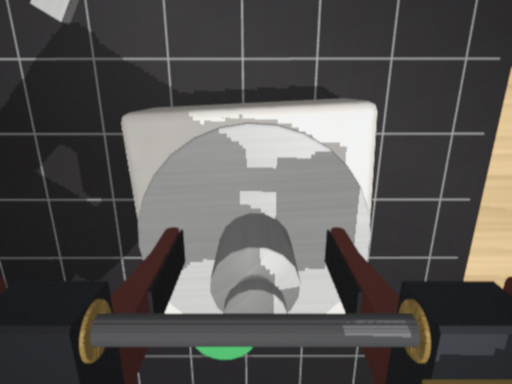

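Weight free on the sunk pan, pan edges at about u=140/372 with the weight in the middle. Numerical check of centring:

Run:
```python
from h import *
d=load('w4')
t=np.linspace(0,6.283,200)
for c in((575,-338.3),(580,-338.3),(570,-338.3)):
    P=np.array([proj(d,(c[0]+68*np.cos(a),c[1]+68*np.sin(a),87)) for a in t]); print(c,P.min(0).round(1),P.max(0).round(1))
P=np.array([proj(d,(575+21*np.cos(a),-339+21*np.sin(a),87+42)) for a in t]); print('body',P.min(0).round(1),P.max(0).round(1))
P=np.array([proj(d,(575+21*np.cos(a),-339+21*np.sin(a),87)) for a in t]); print('base',P.min(0).round(1),P.max(0).round(1))
```

```text
(575, -338.3) [136.7 121.5] [372.  336.1]
(580, -338.3) [135.7 111.6] [373.  329.7]
(570, -338.3) [137.7 131.3] [371.1 342.3]
body [209.9 240.4] [301.9 320.3]
base [219.5 206.7] [291.7 272.3]
```

Emit:
step_arm(targets=[[[0,0,0,0,0,0,0],[0,0,0,0,0,0,0],[0,0,0,0,0,0,0],[0,0,0,0,0,0,0],[0,0,0.2,0,0,0,0]]])

```text
t: 9.72
ee_pos: [574.5, -338.7, 285.3]
orientation: [-3.14, 0.002, 0.003]
ft_force: [-0.1, -0.2, -5.8]
width: 41.3
grasp_force: 30.0
```

Emit:
step_arm(targets=[[[0,0,0.5,0,0,0,0],[0,0,0.5,0,0,0,0],[-0.9,0.2,0,0,0,0,0],[-0.9,0.2,0,0,0,0,0],[-0.9,0.2,0,0,0,0,0]]])

```text
t: 10.35
ee_pos: [438.3, -308.3, 336.2]
orientation: [-3.141, 0.001, 0.001]
ft_force: [-0.3, -0.9, -4.0]
width: 40.9
grasp_force: 30.0
```

Emit:
step_arm(targets=[[[-0.02,0.01,-0.8,0,0,0,0],[0,0,-0.8,0,0,0,0],[0,0,-0.7,0,0,0,0],[0,0,-0.3,0,0,0,0],[0,0,0,0,0,0,0]]])

```text
t: 10.98
ee_pos: [438.8, -308.4, 205.7]
orientation: [-3.14, 0.002, 0.002]
ft_force: [-0.7, 0.1, -4.5]
width: 41.5
grasp_force: 30.0
```

Emit:
step_arm(targets=[[[0,0,-0.1,0,0,0,0],[0,0,-0.08,0,0,0,0],[0,0,-0.04,0,0,0,0],[0,0,-0.03,0,0,0,0],[0,0,0,0,0,0,0]]])

```text
t: 11.6
ee_pos: [439.0, -308.5, 193.7]
orientation: [-3.142, 0.002, -0.0]
ft_force: [0.3, -0.2, -4.9]
width: 41.2
grasp_force: 30.0
```

Emit:
step_arm(targets=[[[0,0,-0.02,0,0,0,0],[0,0,0,0,0,0,0],[0,0,0,0,0,0,0.6],[0,0,0,0,0,0,0.9],[0,0,0,0,0,0,0.9]]])

```text
t: 12.22
ee_pos: [439.1, -308.6, 192.8]
orientation: [3.141, -0.001, 0.001]
ft_force: [-0.3, -0.1, -0.8]
width: 67.5
grasp_force: 0.0
```

Emit:
step_arm(targets=[[[0,0,0,0,0,0,0.9],[0,0,0,0,0,0,0.9],[0,0,0.3,0,0,0,0.9],[0,0,0.8,0,0,0,0.9],[0,0,0.9,0,0,0,1]]])

```text
t: 12.85
ee_pos: [438.7, -308.3, 294.2]
orientation: [-3.141, 0.002, 0.001]
ft_force: [0.6, -0.2, 0.4]
width: 85.5
grasp_force: 0.0
```

Emit:
step_arm(targets=[[[0,0,0.8,0,0,0,1],[0.3,0.4,0.8,0,0,0,1],[0.6,0.8,0.4,0,0,0,1],[0.6,0.8,0.2,0,0,0,1],[0.6,0.8,0,0,0,0,1]]])

```text
t: 13.48
ee_pos: [544.7, -167.3, 405.2]
orientation: [3.141, -0.002, 0.005]
ft_force: [0.4, -0.1, -0.3]
width: 88.0
grasp_force: 0.0
```

Run:
```python
from h import *
d=snap('wrist','w5');t=snap('top','top5');state();print(cam(d).round(1))
for p in panels(t): print('panel',np.array(p).round(1))
for p in panels(d): print('wpanel',np.array(p).round(1))
a=np.hstack([cv2.resize(t['pixels'][100:300,60:400],(510,300),interpolation=cv2.INTER_AREA),cv2.resize(d['pixels'],(400,300))[:,:290]])
cv2.imwrite('pics/v5.png',a[:,:,::-1])
```

```text
t13.57 tcp [ 545.8 -165.4  404.2] ydir -89.8 z [ 0.003  0.    -1.   ] F [ 0.5  0.3 -0.5] w 88.1 g 0.0 q [-0.32  0.34  1.75  0.    1.04  1.25]
[ 628.9 -166.6  385.4]
panel [456.7 -73.6 100.6  61.2  10.8]
panel [455.4 104.7 100.6  62.  -17.9]
panel [ 5.921e+02 -7.140e+01  9.680e+01  5.600e+01  5.000e-01]
panel [596.  102.3 102.5  63.6  -9.9]
wpanel [459.9 -80.8 103.3  62.9  11.7]
wpanel [457.  102.1 103.4  62.3 -18.6]
wpanel [597.1 -80.5 101.4  61.7  -1.3]
wpanel [596.2  96.8 104.7  58.3 -12.6]
```

View pics/v5.png

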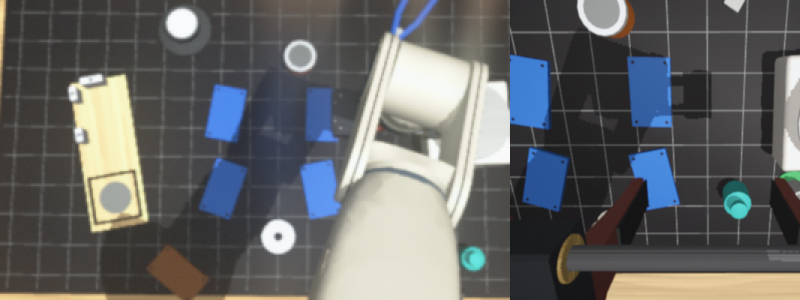

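The weight is back on its pad, panels unmoved, tub at about wrist (118,15). Moving over the tub for a close look.

Emit:
step_arm(targets=[[[0.6,0.65,0,0,0,0,1],[0.6,0.65,0,0,0,0,1],[0.6,0.65,0,0,0,0,1],[0.6,0.65,0,0,0,0,1],[0,0,0,0,0,0,1]]])

```text
t: 14.2
ee_pos: [664.8, -37.1, 403.1]
orientation: [-3.142, -0.002, -0.001]
ft_force: [-0.3, -0.8, -1.2]
width: 87.6
grasp_force: 0.0
```

Run:
```python
from h import *
d=snap('wrist','w6');state();print(cam(d).round(1));H=hsv(d)
T=[(28,0,34),(29.5,34,44)]
mo=cv2.inRange(H,(3,110,60),(20,255,255)); ml=cv2.inRange(H,(0,0,120),(180,60,255))
for c in cv2.findContours(ml,cv2.RETR_EXTERNAL,cv2.CHAIN_APPROX_NONE)[0]:
    if 800<cv2.contourArea(c)<9000:
        P=np.array([ray(d,u,v,44)[:2] for u,v in c[:,0]],np.float32); print('lid?',cv2.minEnclosingCircle(P),cv2.fitEllipse(P))
```

```text
t14.25 tcp [663.9 -38.2 402.9] ydir -90.0 z [-0. -0. -1.] F [ 0.1 -0.3  0.3] w 88.0 g 0.0 q [-0.08  0.48  1.54 -0.    1.12  1.49]
[749.  -36.2 383.2]
lid? ((396.41278076171875, -1.7988569736480713), 39.597469329833984) ((394.0740661621094, -2.6789894104003906), (61.96940994262695, 69.08843994140625), 72.42430114746094)
lid? ((590.5010986328125, -291.8826904296875), 79.5193099975586) ((588.2235717773438, -289.756103515625), (101.33415985107422, 152.88885498046875), 103.6500015258789)
lid? ((756.1674194335938, 190.67311096191406), 37.506046295166016) ((758.3275146484375, 187.358642578125), (61.25381851196289, 65.85917663574219), 51.29168701171875)
```

Run:
```python
from h import *
d=load('w6');H=hsv(d)
print(proj(d,(697,-35,44)).round(),H[[91]][0][[]].shape)
u,v=proj(d,(697,-35,44)).astype(int)
print(H[v,u-60:u+60:6].tolist()); print(H[v-60:v+60:6,u].tolist())
mo=cv2.inRange(H,(3,110,40),(20,255,255)); 
for c in cv2.findContours(mo,cv2.RETR_EXTERNAL,cv2.CHAIN_APPROX_NONE)[0]:
    if cv2.contourArea(c)>100: print(cv2.boundingRect(c),cv2.contourArea(c))
cv2.imwrite('pics/w6c.png',d['pixels'][:260,120:430,::-1])
```

```text
[253. 141.] (0, 3)
[[150, 5, 52], [150, 5, 54], [165, 10, 53], [0, 5, 55], [170, 9, 81], [90, 2, 138], [0, 0, 255], [30, 7, 154], [60, 2, 133], [90, 4, 132], [90, 4, 132], [75, 4, 131], [60, 2, 131], [75, 3, 197], [0, 0, 255], [120, 5, 165], [165, 6, 86], [160, 9, 86], [160, 9, 86], [170, 9, 86]]
[[0, 9, 89], [150, 6, 88], [0, 0, 57], [170, 13, 58], [165, 9, 59], [22, 14, 207], [23, 11, 202], [90, 4, 133], [60, 2, 132], [60, 2, 132], [90, 4, 132], [60, 2, 132], [75, 4, 131], [26, 11, 185], [21, 13, 198], [0, 6, 82], [150, 6, 80], [160, 10, 80], [150, 6, 79], [165, 5, 98]]
(441, 379, 71, 5) 204.0
(376, 348, 29, 36) 653.0
(105, 348, 30, 36) 606.5
(415, 299, 36, 65) 942.5
(60, 299, 35, 65) 942.0
(96, 229, 74, 83) 1852.0
(339, 228, 74, 85) 1905.0
```

View pics/w6c.png

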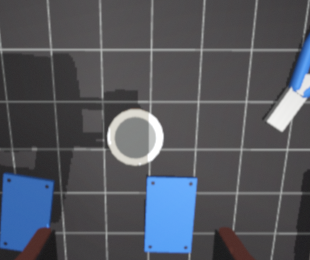

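Run:
```python
from h import *
d=load('w6');H=hsv(d)
m=cv2.inRange(H,(0,0,105),(180,70,255)); n,L=cv2.connectedComponents(cv2.morphologyEx(m,cv2.MORPH_OPEN,np.ones((5,5))))
c=max(cv2.findContours((L==L[137,255]).astype(np.uint8),0,1)[0],key=cv2.contourArea)
P=np.array([ray(d,u,v,44)[:2] for u,v in c[:,0]],np.float32); print(cv2.fitEllipse(P))
for p in panels(d): print('wpanel',np.array(p).round(1))
```

```text
((700.33251953125, -37.12665557861328), (59.78101348876953, 60.263938903808594), 93.66120147705078)
wpanel [475.5  78.4  60.   29.5 -20.3]
wpanel [480.8 -74.1  65.6  62.3  11.1]
wpanel [597.7 -80.2 103.   62.1  -1.1]
wpanel [604.1 102.3 103.5  62.2  -9.8]
wpanel [ 790.3 -268.7  120.8   19.1  -39.1]
wpanel [ 796.4 -227.4   96.8   19.1  -21.3]
```

Tub lid at crop (135,137) → world (700.3,-37.1), diameter 60, which matches. Grasping with the tips 17 mm above its underside so they later clear the pocket rims.

Emit:
step_arm(targets=[[[0.36,0.02,-0.7,0,0,0,1],[0.37,0,-0.7,0,0,0,1],[0,0,-0.7,0,0,0,1],[0,0,-0.7,0,0,0,1],[0,0,0,0,0,0,1]]])

```text
t: 14.88
ee_pos: [698.3, -39.0, 260.2]
orientation: [-3.141, 0.004, 0.01]
ft_force: [0.0, 0.5, -0.8]
width: 88.0
grasp_force: 0.0
```

Emit:
step_arm(targets=[[[0,0,-0.7,0,0,0,1],[0,0,-0.4,0,0,0,1],[0,0,-0.18,0,0,0,1],[0,0,0,0,0,0,1],[0,0,0,0,0,0,1]]])

```text
t: 15.5
ee_pos: [700.9, -37.5, 199.8]
orientation: [3.141, -0.002, 0.003]
ft_force: [-0.1, 0.6, -0.4]
width: 87.9
grasp_force: 0.0
```

Emit:
step_arm(targets=[[[0,0,0,0,0,0,0.5],[0,0,0,0,0,0,0.3],[0,0,0,0,0,0,0],[0,0,0,0,0,0,0],[0,0,0,0,0,0,0]]])

```text
t: 16.12
ee_pos: [700.5, -37.5, 198.9]
orientation: [3.142, -0.002, 0.0]
ft_force: [-0.2, -0.2, 2.4]
width: 58.2
grasp_force: 30.0
```

Emit:
step_arm(targets=[[[0,0,0.5,0,0,0,0],[0,0,0.8,0,0,0,0],[0,0,0.8,0,0,0,0],[0,0,0.7,0,0,0,0],[0,0,0,0,0,0,0]]])

```text
t: 16.75
ee_pos: [701.4, -37.5, 343.1]
orientation: [3.141, -0.002, 0.011]
ft_force: [-0.3, -1.9, -2.8]
width: 58.1
grasp_force: 30.0
```

Emit:
step_arm(targets=[[[-0.36,-0.86,0,0,0,0,0],[-0.36,-0.86,0,0,0,0,0],[-0.36,-0.86,0,0,0,0,0],[-0.36,-0.86,0,0,0,0,0],[-0.36,-0.86,0,0,0,0,0]]])

```text
t: 17.38
ee_pos: [609.1, -253.5, 337.0]
orientation: [-3.141, 0.001, 0.004]
ft_force: [0.2, -1.3, -2.3]
width: 58.3
grasp_force: 30.0
```

Emit:
step_arm(targets=[[[-0.36,-0.86,0,0,0,0,0],[-0.36,-0.86,0,0,0,0,0],[0,0,-0.3,0,0,0,0],[0,0,-0.3,0,0,0,0],[0,0,0,0,0,0,0]]])

```text
t: 18.0
ee_pos: [574.1, -336.9, 306.0]
orientation: [-3.139, -0.0, 0.006]
ft_force: [-0.4, 0.6, -3.0]
width: 58.1
grasp_force: 30.0
```

Emit:
step_arm(targets=[[[0,-0.02,-0.06,0,0,0,0],[0,0,-0.06,0,0,0,0],[0,0,-0.06,0,0,0,0],[0,0,-0.06,0,0,0,0],[0,0,0,0,0,0,0]]])

```text
t: 18.62
ee_pos: [574.5, -339.5, 296.6]
orientation: [-3.142, 0.002, -0.0]
ft_force: [0.0, 0.3, -2.1]
width: 58.1
grasp_force: 30.0
```

Emit:
step_arm(targets=[[[0,0,-0.04,0,0,0,0],[0,0,-0.04,0,0,0,0],[0,0,0,0,0,0,0],[0,0,0,0,0,0,0],[0,0,0,0,0,0,0]]])

```text
t: 19.25
ee_pos: [574.5, -339.5, 292.8]
orientation: [3.141, -0.002, 0.0]
ft_force: [0.1, 0.7, -0.4]
width: 58.2
grasp_force: 30.0
```

Emit:
step_arm(targets=[[[0,0,0,0,0,0,0.75],[0,0,0,0,0,0,0.9],[0,0,0,0,0,0,0.9],[0,0,0,0,0,0,0.9],[0,0,0,0,0,0,0.9]]])

```text
t: 19.88
ee_pos: [574.4, -339.5, 292.7]
orientation: [3.142, -0.002, -0.0]
ft_force: [-0.5, 0.5, 0.1]
width: 79.4
grasp_force: 0.0
```

Emit:
step_arm(targets=[[[0,0,0,0,0,0,0.9],[0,0,0,0,0,0,0.9],[0,0,0,0,0,0,0.9],[0,0,0,0,0,0,0.9],[0,0,0,0,0,0,0.9]]])

```text
t: 20.5
ee_pos: [574.4, -339.5, 292.7]
orientation: [-3.142, 0.002, -0.0]
ft_force: [0.3, -1.1, 0.0]
width: 79.1
grasp_force: 0.0
```

Emit:
step_arm(targets=[[[0,0,0,0,0,0,0.9],[0,0,0,0,0,0,0.9],[0,0,0,0,0,0,0.9],[0,0,0,0,0,0,0.9],[0,0,0,0,0,0,0.9]]])

```text
t: 21.12
ee_pos: [574.4, -339.5, 292.7]
orientation: [-3.142, 0.002, -0.0]
ft_force: [0.5, -0.0, -0.3]
width: 78.9
grasp_force: 0.0
```

Run:
```python
from h import *
d=snap('wrist','w7');state()
cv2.imwrite('pics/w7c.png',d['pixels'][80:,100:420,::-1])
t=np.linspace(0,6.283,200)
for n,r,z,c in(('pan',68,93,(575,-338.5)),('lid',29.5,137,(574.5,-339)),('base',28,93,(574.5,-339))):
    P=np.array([proj(d,(c[0]+r*np.cos(a),c[1]+r*np.sin(a),z)) for a in t]); print(n,P.min(0).round(1),P.max(0).round(1))
```

```text
t21.18 tcp [ 574.4 -339.5  292.7] ydir -90.1 z [-0.  0. -1.] F [-0.2 -0.1  0.4] w 79.1 g 0.0 q [-0.55  0.61  1.6   0.    0.93  1.02]
pan [142.2 118.7] [365.6 324.1]
lid [193.5 215. ] [316.1 322.7]
base [209.  189.3] [300.5 272.9]
```

View pics/w7c.png

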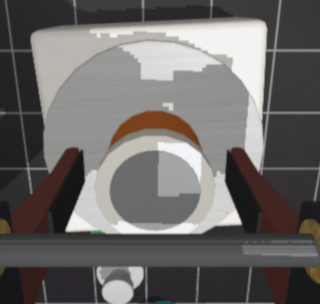

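Tub at rest centred on the pan (lid crop 95–215, pan 42–265). Re-gripping it and carrying it over to view the board.

Emit:
step_arm(targets=[[[0,0,0,0,0,0,0.5],[0,0,0,0,0,0,0],[0,0,0,0,0,0,0],[0,0,0,0,0,0,0],[0,0,0.2,0,0,0,0]]])

```text
t: 21.8
ee_pos: [574.0, -339.2, 301.9]
orientation: [-3.14, 0.002, 0.003]
ft_force: [-0.3, 0.2, -2.8]
width: 58.1
grasp_force: 30.0
```

Emit:
step_arm(targets=[[[0,0,0.6,0,0,0,0],[0,0,0.6,0,0,0,0],[-0.1,0.5,0.6,0,0,0,0],[-0.2,1,0.2,0,0,0.2,0],[-0.2,1,0,0,0,0.2,0]]])

```text
t: 22.42
ee_pos: [549.1, -213.5, 404.2]
orientation: [3.141, 0.041, 0.003]
ft_force: [0.8, 0.0, -2.8]
width: 58.3
grasp_force: 30.0
```

Emit:
step_arm(targets=[[[-0.2,1,0,0,0,0.2,0],[-0.2,1,0,0,0,0.2,0],[-0.2,1,0,0,0,0.2,0],[-0.2,1,0,0,0,0.2,0],[-0.2,1,0,0,0,0.2,0]]])

```text
t: 23.05
ee_pos: [498.7, 37.0, 403.2]
orientation: [-3.138, -0.152, -0.001]
ft_force: [0.4, 0.4, -2.1]
width: 58.3
grasp_force: 30.0
```

Emit:
step_arm(targets=[[[-0.2,1,0,0,0,0.2,0],[-0.2,1,0,0,0,0.2,0],[-0.2,1,0,0,0,0.3,0],[-0.1,1,0,0,0,0.3,0],[0,0.8,0,0,0,0.4,0]]])

```text
t: 23.68
ee_pos: [463.6, 277.3, 403.2]
orientation: [-3.126, -0.308, -0.0]
ft_force: [1.0, 1.1, -4.0]
width: 58.4
grasp_force: 30.0
```

Run:
```python
from h import *
d=snap('wrist','w8');state();print(cam(d).round(1))
```

```text
t23.73 tcp [464.1 280.7 403.5] ydir -78.6 z [ 0.002  0.003 -1.   ] F [ 1.3  3.8 -2. ] w 58.1 g 30.0 q [0.52 0.3  1.82 0.   1.02 1.89]
[546.2 294.4 383.2]
```

View pics/w8.png

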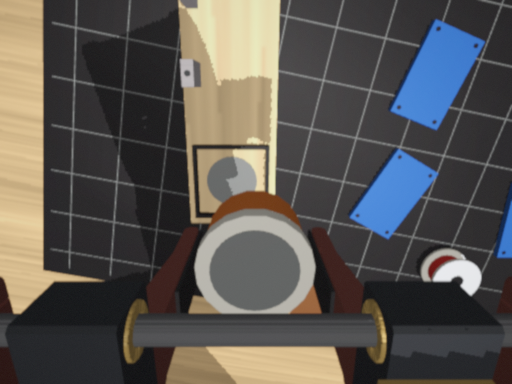

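Run:
```python
from h import *
d=load('w8')
for n,u,v,z in(('disc',232,179,12),('TL',192,144.5,22),('TR',269,145.5,22),('BL',192,217,22),('bL0',181.5,50,12),('bL1',190.5,215,12),('bR0',280,10,12),('bR1',275.5,138,12)): print(n,ray(d,u,v,z)[:2].round(1))
```

```text
disc [439.9 300.6]
TL [473.7 351.8]
TR [489.6 266.4]
BL [386.2 339.6]
bL0 [569.6 378.4]
bL1 [384.1 343. ]
bR0 [627.2 283.9]
bR1 [498.  260.1]
```

Emit:
step_arm(targets=[[[-0.25,0.22,0,0,0,0,0],[-0.25,0.22,0,0,0,0,0],[0,0,-0.7,0,0,0,0],[0,0,-0.7,0,0,0,0],[0,0,0,0,0,0,0]]])

```text
t: 24.35
ee_pos: [438.0, 296.5, 330.8]
orientation: [3.124, 0.304, -0.008]
ft_force: [0.2, -0.2, -2.7]
width: 58.3
grasp_force: 30.0
```

Emit:
step_arm(targets=[[[0,0,-0.7,0,0,0,0],[0,0,-0.7,0,0,0,0],[0,0,-0.4,0,0,0,0],[0,0,0,0,0,0,0],[0,0,0,0,0,0,0]]])

```text
t: 24.98
ee_pos: [440.1, 297.8, 244.3]
orientation: [-3.126, -0.304, -0.003]
ft_force: [-0.3, 0.3, -3.2]
width: 58.4
grasp_force: 30.0
```

```bash
python3 -c "
from h import *
state()"
```

```text
t24.98 tcp [440.1 297.8 244.3] ydir -78.9 z [ 0.002  0.001 -1.   ] F [-0.3  0.3 -3.2] w 58.4 g 30.0 q [0.57 0.53 1.93 0.   0.68 1.95]
```

Emit:
step_arm(targets=[[[-0.02,0.08,-0.2,0,0,0,0],[0,0,-0.2,0,0,0,0],[0,0,-0.16,0,0,0,0],[0,0,-0.06,0,0,0,0],[0,0,0,0,0,0,0]]])

```text
t: 25.6
ee_pos: [438.1, 301.3, 212.1]
orientation: [3.126, 0.305, -0.002]
ft_force: [-3.8, -2.3, 8.8]
width: 58.5
grasp_force: 30.0
```

Emit:
step_arm(targets=[[[0,0,-0.02,0,0,0,0],[0,0,0,0,0,0,0],[0,0,0,0,0,0,0],[0,0,0,0,0,0,0],[0,0,0,0,0,0,0]]])

```text
t: 26.22
ee_pos: [438.1, 301.3, 212.1]
orientation: [3.126, 0.305, -0.002]
ft_force: [-6.6, -4.2, 20.1]
width: 58.2
grasp_force: 30.0
```

Emit:
step_arm(targets=[[[0,0,0.03,0,0,0,0],[0,0,0,0,0,0,0.7],[0,0,0,0,0,0,0.85],[0,0,0,0,0,0,0.85],[0,0,0,0,0,0,0.9]]])

```text
t: 26.85
ee_pos: [438.5, 301.5, 212.1]
orientation: [3.127, 0.305, -0.0]
ft_force: [-0.6, -0.2, -0.8]
width: 78.2
grasp_force: 0.0
```

Emit:
step_arm(targets=[[[0,0,0.5,0,0,0,0.9],[0,0,0.8,0,0,0,1],[0,0,0.9,0,0,0,1],[0,0,0.9,0,0,0,1],[0.2,0,0.7,0,0,0,1]]])

```text
t: 27.48
ee_pos: [448.1, 301.5, 404.1]
orientation: [-3.126, -0.306, -0.001]
ft_force: [1.3, 0.3, 0.4]
width: 88.0
grasp_force: 0.0
```

Emit:
step_arm(targets=[[[0.6,0.2,0,0,0,-0.2,1],[0.6,0.2,0,0,0,0,1],[0.4,0.1,0,0,0,0,1],[0,0,0,0,0,0,1],[0,0,0,0,0,0,1]]])

```text
t: 28.1
ee_pos: [527.7, 326.2, 401.8]
orientation: [3.128, 0.283, -0.002]
ft_force: [-0.1, -0.1, -0.3]
width: 88.1
grasp_force: 0.0
```

Run:
```python
from h import *
d=snap('wrist','w9');state();print(cam(d).round(1))
for p in panels(d): print('wpanel',np.array(p).round(1))
a=d['pixels'][:300,110:330]; cv2.imwrite('pics/w9c.png',cv2.resize(a,None,fx=2,fy=2,interpolation=cv2.INTER_CUBIC)[:,:,::-1])
```

```text
t28.15 tcp [527.6 326.2 401.9] ydir -79.6 z [-0.001 -0.001 -1.   ] F [ 0.2  0.2 -0.4] w 87.6 g 0.0 q [0.53 0.42 1.64 0.   1.08 1.92]
[610.5 342.  381.6]
wpanel [458.  102.5 102.5  63.7 -18.6]
wpanel [598.  101.2 101.8  62.8  -9.7]
```

View pics/w9c.png

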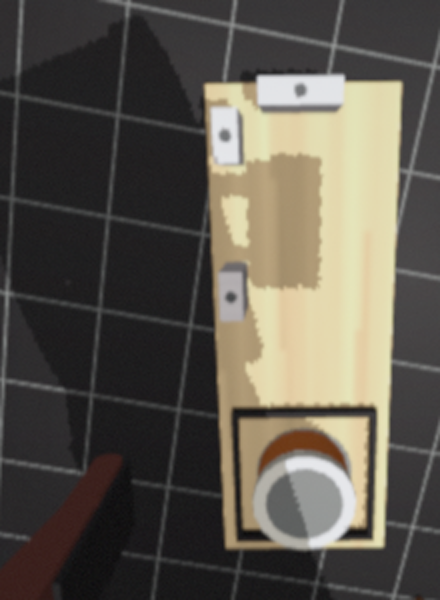

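Board view: tub standing in the pocket at crop (303,490), end fence face base at about (259–344,110), long-fence blocks at about (240,135) and (245,293). Fitting the board pose from its outline and fences.

```bash
cat > b.py <<'E'
from h import *
d=load('w9'); C=lambda u,v,z:ray(d,(u+.5)/2-.5+110,(v+.5)/2-.5,z)[:2]
M=np.array([[15,20],[15,-84],[-265,-84],[-265,20]],float)
I=np.array([C(205,84,12),C(402.5,81,12),C(384.5,548.5,12),C(226,548.5,12)])
mc,ic=M.mean(0),I.mean(0);a=np.arctan2(sum(np.cross(M-mc,I-ic)),sum(((M-mc)*(I-ic)).sum(1)))
R=np.array([[np.cos(a),-np.sin(a)],[np.sin(a),np.cos(a)]]);t=ic-R@mc
print('yaw',np.degrees(a).round(2),'corner',t.round(1),'resid',((I-t)@R-M).round(1).tolist())
L=lambda p:((p-t)@R).round(1)
for n,u,v,z in(('end base L',259,110.5,12),('end base R',344,109.5,12),('end top L',258,105,56),('end top R',344,103,56),('end backtop',300,74,56),('long1 topR',239,135,56),('long1 topL',211,135,56),('long2 topR',245,292,56),('long2 topL',219.5,292,56),('rim TL',233,409,22),('rim TR',376,408,22)): print(n,L(C(u,v,z)))
print('pocket',(t+R@[-210,-32]).round(1),'squared',(t+R@[-50,-30]).round(1))
H=hsv(d)
m=cv2.inRange(H,(0,0,105),(180,40,255)); m[:, :230]=0
c=max(cv2.findContours(m[200:290,200:320].copy(),0,1)[0],key=cv2.contourArea)+[200,200]
P=np.array([ray(d,u,v,56)[:2] for u,v in c[:,0]],np.float32); print('tub lid',cv2.minEnclosingCircle(P))
E
python3 b.py
```

```text
yaw 11.0 corner [637.5 371.5] resid [[-0.0, -0.0], [0.4, 0.1], [-0.7, -0.2], [0.3, 0.1]]
end base L [ 1.8 -8.1]
end base R [  1.9 -53.3]
end top L [ 0.2 -9.6]
end top R [  0.6 -49.8]
end backtop [ 13.2 -29.3]
long1 topR [-12.9  -0.2]
long1 topL [-12.7  13. ]
long2 topR [-87.6  -0.8]
long2 topL [-87.5  12.2]
rim TL [-163.4   11. ]
rim TR [-163.6  -74.2]
pocket [437.5 300. ] squared [594.1 332.5]
tub lid ((445.3848571777344, 300.5441589355469), 36.653533935546875)b.py:5: DeprecationWarning: Arrays of 2-dimensional vectors are deprecated. Use arrays of 3-dimensional vectors instead. (deprecated in NumPy 2.0)
  mc,ic=M.mean(0),I.mean(0);a=np.arctan2(sum(np.cross(M-mc,I-ic)),sum(((M-mc)*(I-ic)).sum(1)))
```

Board fit residuals under 1 mm: yaw 11.0°, corner (637.5,371.5), squared centre (594.1,332.5). The fence readings agree, and the tub is within about 2 mm of the pocket centre. Going to the first panel at (598,101).

Emit:
step_arm(targets=[[[0.28,-0.9,0,0,0,-1,1],[0.28,-0.9,0,0,0,-1,1],[0.28,-0.9,0,0,0,-1,1],[0.28,-0.9,0,0,0,-1,1],[0.28,-0.9,0,0,0,-1,1]]])

```text
t: 28.78
ee_pos: [597.9, 100.2, 402.4]
orientation: [-3.13, 0.267, 0.0]
ft_force: [-0.2, -0.0, 0.7]
width: 87.9
grasp_force: 0.0
```

Emit:
step_arm(targets=[[[0,0,-0.4,0,0,0,1],[0,0,-0.4,0,0,0,1],[0,0,0,0,0,0,1],[0,0,0,0,0,0,1],[0,0,0,0,0,0,1]]])

```text
t: 29.4
ee_pos: [598.6, 101.8, 363.2]
orientation: [-3.13, 0.264, -0.002]
ft_force: [0.3, -0.3, 0.3]
width: 88.1
grasp_force: 0.0
```

Run:
```python
from h import *
d=snap('wrist','w10');state()
for p in panels(d): print('wpanel',np.array(p).round(1))
```

```text
t29.45 tcp [598.6 101.8 363.1] ydir -99.6 z [ 0.001  0.    -1.   ] F [1.4 0.  0.4] w 87.7 g 0.0 q [0.15 0.45 1.7  0.   0.99 1.89]
wpanel [461.3 101.7  98.4  62.2 -18.6]
wpanel [466.5 -75.9  94.3  62.2  11.5]
wpanel [597.3 100.7 101.7  61.6  -9.5]
wpanel [597.7 -80.  102.   62.1  -1.2]
```

Emit:
step_arm(targets=[[[-0.02,-0.02,-0.8,0,0,0,1],[0,0,-0.8,0,0,0,1],[0,0,-0.8,0,0,0,1],[0,0,-0.6,0,0,0,1],[0,0,-0.3,0,0,0,1]]])

```text
t: 30.08
ee_pos: [597.2, 100.6, 196.0]
orientation: [3.13, -0.264, -0.002]
ft_force: [0.1, -0.3, -0.0]
width: 88.0
grasp_force: 0.0
```

Emit:
step_arm(targets=[[[0,0,-0.16,0,0,0,1],[0,0,-0.1,0,0,0,1],[0,0,0,0,0,0,1],[0,0,0,0,0,0,1],[0,0,0,0,0,0,1]]])

```text
t: 30.7
ee_pos: [597.7, 100.5, 184.8]
orientation: [-3.13, 0.264, -0.001]
ft_force: [0.2, 0.7, -0.1]
width: 87.6
grasp_force: 0.0
```

Emit:
step_arm(targets=[[[0,0,0,0,0,0,0.6],[0,0,0,0,0,0,0.3],[0,0,0,0,0,0,0],[0,0,0,0,0,0,0],[0,0,0,0,0,0,0]]])

```text
t: 31.32
ee_pos: [597.4, 100.5, 184.2]
orientation: [3.13, -0.264, -0.0]
ft_force: [1.2, -0.4, 0.1]
width: 59.9
grasp_force: 30.0
```

Emit:
step_arm(targets=[[[0,0,0.4,0,0,0,0],[0,0,0.8,0,0,0,0],[0,0,0.4,0,0,0,0],[-0.02,0.9,0,0,0,1,0],[-0.02,0.9,0,0,0,1,0]]])

```text
t: 31.95
ee_pos: [595.6, 191.1, 265.5]
orientation: [-3.141, 0.044, -0.002]
ft_force: [-0.2, -0.6, -1.2]
width: 59.7
grasp_force: 30.0
```

Emit:
step_arm(targets=[[[-0.02,0.9,0,0,0,1,0],[-0.04,0.9,0,0,0,1,0],[-0.04,0.9,0,0,0,1,0],[0,0.02,0,0,0,0.15,0],[0,0,0,0,0,0,0]]])

```text
t: 32.58
ee_pos: [590.2, 326.2, 264.3]
orientation: [3.127, 0.3, -0.001]
ft_force: [0.0, -0.7, -0.9]
width: 59.6
grasp_force: 30.0
```

```bash
cat >> h.py <<'E'
def bstate(off=(0,0)):
    """TCP in board frame, minus squared place"""
    state(); o=readout.get_obs(); a=np.radians(11.0); e=o['ee_pos'][:2]-(594.1,332.5)
    R=np.array([[np.cos(a),np.sin(a)],[-np.sin(a),np.cos(a)]]); print('board err',(R@e).round(1),'Fboard',(R@o['ft_force'][:2]).round(1))
E
python3 -c "
from h import *
bstate()"
```

```text
t32.58 tcp [590.2 326.2 264.3] ydir -79.1 z [-0. -0. -1.] F [ 0.  -0.7 -0.9] w 59.6 g 30.0 q [ 0.49  0.66  1.59 -0.    0.89  1.87]
board err [-5.1 -5.4] Fboard [-0.1 -0.7]
```

Lower to just above the board (TCP 264 → 197.5).

Emit:
step_arm(targets=[[[0,0,-0.5,0,0,0,0],[0,0,-0.4,0,0,0,0],[0,0,-0.3,0,0,0,0],[0,0,-0.12,0,0,0,0],[0,0,0,0,0,0,0]]])

```text
t: 33.2
ee_pos: [590.5, 326.3, 197.8]
orientation: [3.127, 0.299, -0.001]
ft_force: [-0.4, -0.0, -1.2]
width: 59.5
grasp_force: 30.0
```

Emit:
step_arm(targets=[[[0.04,0.008,0,0,0,0,0],[0.02,0.004,0,0,0,0,0],[0.02,0.004,0,0,0,0,0],[0,0,0,0,0,0,0],[0,0,0,0,0,0,0]]])

```text
t: 33.83
ee_pos: [594.4, 327.3, 198.2]
orientation: [-3.127, -0.3, 0.0]
ft_force: [0.6, -0.5, -0.9]
width: 59.5
grasp_force: 30.0
```

```bash
python3 -c "
from h import *
bstate()"
```

```text
t33.83 tcp [594.4 327.3 198.2] ydir -79.1 z [-0.  0. -1.] F [ 0.6 -0.5 -0.9] w 59.5 g 30.0 q [0.49 0.76 1.59 0.   0.79 1.87]
board err [-0.7 -5.2] Fboard [ 0.5 -0.6]
```

Emit:
step_arm(targets=[[[0.02,0.004,0,0,0,0,0],[0.01,0.002,0,0,0,0,0],[0,0,0,0,0,0,0],[0,0,0,0,0,0,0],[0,0,0,0,0,0,0]]])

```text
t: 34.45
ee_pos: [595.6, 327.5, 198.0]
orientation: [3.127, 0.3, -0.002]
ft_force: [-4.5, -0.1, -0.2]
width: 59.6
grasp_force: 30.0
```

Emit:
step_arm(targets=[[[-0.008,0.04,0,0,0,0,0],[-0.008,0.04,0,0,0,0,0],[0,0,0,0,0,0,0],[0,0,0,0,0,0,0],[0,0,0,0,0,0,0]]])

```text
t: 35.08
ee_pos: [594.8, 331.5, 197.8]
orientation: [3.127, 0.3, -0.002]
ft_force: [-4.5, -2.1, -1.0]
width: 59.6
grasp_force: 30.0
```

```bash
python3 -c "
from h import *
bstate()"
```

```text
t35.08 tcp [594.8 331.5 197.8] ydir -79.1 z [-0.001 -0.001 -1.   ] F [-4.5 -2.1 -1. ] w 59.6 g 30.0 q [0.49 0.76 1.58 0.   0.8  1.87]
board err [ 0.5 -1.2] Fboard [-4.8 -1.2]
```

Emit:
step_arm(targets=[[[-0.004,0.02,0,0,0,0,0],[0,0,0,0,0,0,0],[-0.002,0.01,0,0,0,0,0],[0,0,0,0,0,0,0],[0,0,0,0,0,0,0]]])

```text
t: 35.7
ee_pos: [594.6, 332.8, 197.9]
orientation: [3.127, 0.299, -0.002]
ft_force: [-4.0, -5.0, -1.1]
width: 59.7
grasp_force: 30.0
```

```bash
python3 -c "
from h import *
bstate()"
```

```text
t35.70 tcp [594.6 332.8 197.9] ydir -79.1 z [-0.001 -0.001 -1.   ] F [-4.  -5.  -1.1] w 59.7 g 30.0 q [ 0.49  0.76  1.58 -0.    0.8   1.87]
board err [0.5 0.2] Fboard [-4.9 -4.1]
```

Both fences touched at (594.6,332.8), within 0.5 mm of the vision estimate. Set down, release and lift.

Emit:
step_arm(targets=[[[0,0,-0.03,0,0,0,0],[0,0,0,0,0,0,0],[0,0,0,0,0,0,0.75],[0,0,0,0,0,0,0.78],[0,0,0,0,0,0,0.78]]])

```text
t: 36.33
ee_pos: [595.3, 333.4, 197.1]
orientation: [-3.127, -0.3, -0.002]
ft_force: [0.6, -0.3, -0.1]
width: 68.3
grasp_force: 0.0
```

Emit:
step_arm(targets=[[[0,0,0.4,0,0,0,0.78],[0,0,0.9,0,0,0,0.8],[0,0,0.9,0,0,0,0.9],[0,0,0.9,0,0,0,1],[-0.3,-0.4,0.4,0,0,0,1]]])

```text
t: 36.95
ee_pos: [580.8, 314.0, 376.7]
orientation: [-3.124, -0.301, -0.011]
ft_force: [0.3, 0.6, 0.6]
width: 87.9
grasp_force: 0.0
```

Emit:
step_arm(targets=[[[-0.3,-0.6,0,0,0,-1,1],[-0.3,-0.6,0,0,0,-1,1],[0,0,0,0,0,0,1],[0,0,0,0,0,0,1],[0,0,0,0,0,0,1]]])

```text
t: 37.58
ee_pos: [550.3, 253.9, 372.1]
orientation: [-3.14, -0.082, -0.002]
ft_force: [0.1, 0.7, -0.5]
width: 88.1
grasp_force: 0.0
```

```bash
cat >> h.py <<'E'
def bpan(p):
    a=np.radians(11.0); R=np.array([[np.cos(a),np.sin(a)],[-np.sin(a),np.cos(a)]]); return (R@(np.array(p[:2])-(594.6,332.8))).round(1),round(p[4]-11.0,1)
E
python3 - <<'E'
from h import *
d=snap('wrist','w11');state()
for p in panels(d,8): print('wpanel',np.array(p).round(1))
for p in panels(d,20):
    if p[1]>250: print('stacked',np.array(p).round(1),bpan(p))
E
```

```text
t37.62 tcp [550.2 253.9 371.9] ydir -87.0 z [ 0.001  0.    -1.   ] F [ 0.2 -0.5 -0.3] w 87.9 g 0.0 q [0.41 0.43 1.7  0.   1.01 1.93]
wpanel [462.9 -49.6  81.9  19.1  15.8]
wpanel [476.5  94.7  72.2  64.5 -18.5]
wpanel [593.4 335.6 102.1  61.6  11. ]
stacked [594.8 332.9  98.5  59.4  11. ] (array([0.2, 0.1]), -0.0)
```

Stacked panel reads (0.2, 0.1) mm, 0.0° from square. Next panel at (458,102.5), angle -18.6°.

Emit:
step_arm(targets=[[[-0.37,-0.6,0,0,0,-1,1],[-0.37,-0.6,0,0,0,-1,1],[-0.37,-0.6,0,0,0,-1,1],[-0.37,-0.6,0,0,0,-1,1],[-0.37,-0.6,0,0,0,-1,1]]])

```text
t: 38.25
ee_pos: [457.1, 102.7, 371.7]
orientation: [-3.107, 0.468, -0.0]
ft_force: [0.4, -1.3, 0.7]
width: 88.0
grasp_force: 0.0
```

Emit:
step_arm(targets=[[[0,0,-0.4,0,0,-0.4,1],[0,0,-0.4,0,0,0,1],[0,0,0,0,0,0,1],[0,0,0,0,0,0,1],[0,0,0,0,0,0,1]]])

```text
t: 38.88
ee_pos: [457.7, 103.4, 332.4]
orientation: [-3.1, 0.509, -0.002]
ft_force: [-0.0, 0.2, -0.3]
width: 87.7
grasp_force: 0.0
```

Run:
```python
from h import *
d=snap('wrist','w12');state()
for p in panels(d,8): print('wpanel',np.array(p).round(1))
```

```text
t38.92 tcp [457.7 103.3 332.3] ydir -108.6 z [ 0.001  0.    -1.   ] F [ 0.   0.5 -0.7] w 87.9 g 0.0 q [0.2  0.31 2.02 0.   0.81 2.09]
wpanel [456.5 103.1 100.8  61.5 -18.5]
wpanel [563.1 314.8  56.7  27.9 -32. ]
wpanel [457.3 -77.2 102.2  61.9  11.4]
wpanel [555.  -71.6  65.   21.2  71.5]
```

Emit:
step_arm(targets=[[[-0.02,0,-0.7,0,0,0,1],[0,0,-0.8,0,0,0,1],[0,0,-0.7,0,0,0,1],[0,0,-0.4,0,0,0,1],[0,0,-0.2,0,0,0,1]]])

```text
t: 39.55
ee_pos: [456.4, 103.2, 191.0]
orientation: [3.1, -0.509, -0.001]
ft_force: [0.6, 0.2, 0.1]
width: 87.8
grasp_force: 0.0
```

Emit:
step_arm(targets=[[[0,0,-0.16,0,0,0,1],[0,0,0,0,0,0,1],[0,0,0,0,0,0,0.6],[0,0,0,0,0,0,0.3],[0,0,0,0,0,0,0]]])

```text
t: 40.17
ee_pos: [456.5, 103.1, 184.0]
orientation: [-3.1, 0.509, -0.001]
ft_force: [-0.7, -0.6, -0.7]
width: 61.3
grasp_force: 0.0
```

Emit:
step_arm(targets=[[[0,0,0,0,0,0,0],[0,0,0,0,0,0,0],[0,0,0.5,0,0,0,0],[0,0,0.8,0,0,0,0],[0,0,0.5,0,0,0,0]]])

```text
t: 40.8
ee_pos: [456.4, 103.1, 275.0]
orientation: [-3.1, 0.509, -0.001]
ft_force: [-0.5, 0.8, -1.4]
width: 59.7
grasp_force: 30.0
```

```bash
python3 -c "
from h import *
state()"
```

```text
t40.80 tcp [456.4 103.1 275. ] ydir -108.7 z [ 0.001  0.    -1.   ] F [-0.5  0.8 -1.4] w 59.7 g 30.0 q [0.2  0.41 2.05 0.   0.68 2.09]
```

Emit:
step_arm(targets=[[[0.34,0.56,0,0,0,0.93,0],[0.34,0.56,0,0,0,0.93,0],[0.34,0.56,0,0,0,0.93,0],[0.34,0.56,0,0,0,0.93,0],[0.34,0.56,0,0,0,0.93,0]]])

```text
t: 41.42
ee_pos: [541.6, 244.0, 273.4]
orientation: [3.141, 0.002, -0.001]
ft_force: [-0.3, -1.1, -1.2]
width: 59.6
grasp_force: 30.0
```

Emit:
step_arm(targets=[[[0.34,0.56,0,0,0,0.93,0],[0.34,0.56,0,0,0,0.93,0],[0.32,0.58,0,0,0,0.91,0],[0,0,0,0,0,0,0],[0,0,0,0,0,0,0]]])

```text
t: 42.05
ee_pos: [590.7, 327.5, 273.0]
orientation: [3.126, 0.301, -0.003]
ft_force: [0.4, 0.1, -1.2]
width: 59.7
grasp_force: 30.0
```

```bash
sed -i 's/(594.1,332.5)/(594.6,332.8)/' h.py; python3 -c "
from h import *
bstate()"
```

```text
t42.05 tcp [590.7 327.5 273. ] ydir -79.0 z [-0.002 -0.001 -1.   ] F [ 0.4  0.1 -1.2] w 59.7 g 30.0 q [ 0.49  0.65  1.58 -0.    0.91  1.87]
board err [-4.9 -4.4] Fboard [0.4 0. ]
```

Emit:
step_arm(targets=[[[0,0,-0.5,0,0,0,0],[0,0,-0.4,0,0,0,0],[0,0,-0.3,0,0,0,0],[0,0,-0.14,0,0,0,0],[0,0,0,0,0,0,0]]])

```text
t: 42.68
ee_pos: [591.3, 328.0, 206.2]
orientation: [3.127, 0.302, -0.001]
ft_force: [0.1, 0.2, -0.7]
width: 59.5
grasp_force: 30.0
```

Emit:
step_arm(targets=[[[0.04,0.008,0,0,0,0,0],[0.02,0.004,0,0,0,0,0],[0.01,0.002,0,0,0,0,0],[0,0,0,0,0,0,0],[0,0,0,0,0,0,0]]])

```text
t: 43.3
ee_pos: [594.9, 328.8, 206.8]
orientation: [-3.127, -0.302, -0.0]
ft_force: [-0.2, 0.7, -1.8]
width: 59.7
grasp_force: 30.0
```

Emit:
step_arm(targets=[[[0.01,0.002,0,0,0,0,0],[0,0,0,0,0,0,0],[0.01,0.002,0,0,0,0,0],[0,0,0,0,0,0,0],[0,0,0,0,0,0,0]]])

```text
t: 43.92
ee_pos: [595.3, 328.9, 206.4]
orientation: [3.127, 0.302, -0.002]
ft_force: [-5.3, -0.7, 0.6]
width: 59.6
grasp_force: 30.0
```

```bash
python3 -c "
from h import *
bstate()"
```

```text
t43.92 tcp [595.3 328.9 206.4] ydir -79.0 z [-0.002 -0.001 -1.   ] F [-5.3 -0.7  0.6] w 59.6 g 30.0 q [0.49 0.75 1.58 0.   0.81 1.87]
board err [-0. -4.] Fboard [-5.4  0.3]
```

X fence touched. Now push +y by 4–5 mm.

Emit:
step_arm(targets=[[[-0.008,0.04,0,0,0,0,0],[-0.006,0.03,0,0,0,0,0],[-0.002,0.01,0,0,0,0,0],[0,0,0,0,0,0,0],[0,0,0,0,0,0,0]]])

```text
t: 44.55
ee_pos: [594.7, 332.5, 206.1]
orientation: [3.126, 0.301, -0.003]
ft_force: [-3.3, -2.8, -0.1]
width: 59.3
grasp_force: 30.0
```

```bash
python3 -c "
from h import *
bstate()"
```

```text
t44.55 tcp [594.7 332.5 206.1] ydir -79.0 z [-0.002 -0.001 -1.   ] F [-3.3 -2.8 -0.1] w 59.3 g 30.0 q [ 0.49  0.75  1.58 -0.    0.81  1.87]
board err [ 0.  -0.3] Fboard [-3.7 -2.1]
```

Emit:
step_arm(targets=[[[-0.003,0.014,0,0,0,0,0],[0,0,-0.04,0,0,0,0],[0,0,0,0,0,0,0.7],[0,0,0,0,0,0,0.78],[0,0,0,0,0,0,0.78]]])

```text
t: 45.18
ee_pos: [595.4, 334.0, 205.0]
orientation: [-3.126, -0.302, -0.003]
ft_force: [-0.3, -0.9, 0.3]
width: 68.5
grasp_force: 0.0
```

Emit:
step_arm(targets=[[[0,0,0.4,0,0,0,0.78],[0,0,0.9,0,0,0,0.8],[0,0,0.9,0,0,0,0.9],[0,0,0.9,0,0,0,1],[-0.3,-0.4,0.4,0,0,0,1]]])

```text
t: 45.8
ee_pos: [580.8, 314.7, 384.8]
orientation: [-3.124, -0.303, -0.011]
ft_force: [-1.0, -0.6, 0.1]
width: 87.4
grasp_force: 0.0
```

Emit:
step_arm(targets=[[[-0.3,-0.6,0,0,0,-0.5,1],[-0.3,-0.6,0,0,0,-0.5,1],[0,0,0,0,0,0,1],[0,0,0,0,0,0,1],[0,0,0,0,0,0,1]]])

```text
t: 46.42
ee_pos: [550.4, 254.5, 380.1]
orientation: [-3.135, -0.194, -0.002]
ft_force: [0.1, 0.4, 0.4]
width: 88.0
grasp_force: 0.0
```

Run:
```python
from h import *
d=snap('wrist','w13');t=snap('top','top13');state()
for p in panels(d,28):
    if p[1]>250: print('stacked',np.array(p).round(1),bpan(p))
for p in panels(t,8): print('top',np.array(p).round(1))
```

```text
t46.52 tcp [550.2 254.4 379.7] ydir -82.9 z [ 0.  0. -1.] F [ 0.2 -0.3 -0.2] w 87.8 g 0.0 q [0.41 0.42 1.69 0.   1.02 1.86]
stacked [594.9 332.5  98.8  60.3  11. ] (array([ 0.2, -0.3]), 0.0)
top [455.6 -75.5 102.1  62.4  11.3]
top [594.9 -77.9 102.8  61.9  -0. ]
```

Second panel is square (0.2, -0.3 mm). Third panel is at (597.7,-80).

Emit:
step_arm(targets=[[[0.13,-0.96,0,0,0,-0.3,1],[0.13,-0.96,0,0,0,-0.3,1],[0.13,-0.96,0,0,0,-0.3,1],[0.13,-0.96,0,0,0,-0.3,1],[0.13,-0.96,0,0,0,-0.3,1]]])

```text
t: 47.15
ee_pos: [582.8, 12.5, 379.6]
orientation: [-3.141, -0.028, -0.0]
ft_force: [0.0, 0.3, 0.0]
width: 87.9
grasp_force: 0.0
```

Emit:
step_arm(targets=[[[0.14,-0.96,0,0,0,-0.3,1],[0.14,-0.92,-0.4,0,0,-0.3,1],[0,0,-0.4,0,0,0,1],[0,0,0,0,0,0,1],[0,0,0,0,0,0,1]]])

```text
t: 47.78
ee_pos: [596.8, -79.7, 340.1]
orientation: [-3.141, 0.036, -0.001]
ft_force: [-0.1, -0.1, -0.2]
width: 87.6
grasp_force: 0.0
```

Run:
```python
from h import *
d=snap('wrist','w14');state()
for p in panels(d,8): print('wpanel',np.array(p).round(1))
```

```text
t47.83 tcp [596.8 -79.6 340.4] ydir -91.3 z [ 0.001 -0.    -1.   ] F [-0.1 -0.8  0.3] w 87.9 g 0.0 q [-0.15  0.47  1.73  0.    0.94  1.44]
wpanel [471.2 -76.   84.7  61.8  11.4]
wpanel [596.1 -79.1 100.5  61.5  -1.2]
```

Descend 340 → 184, grip and lift.

Emit:
step_arm(targets=[[[0,0,-0.8,0,0,0,1],[0,0,-0.8,0,0,0,1],[0,0,-0.7,0,0,0,1],[0,0,-0.4,0,0,0,1],[0,0,-0.2,0,0,0,1]]])

```text
t: 48.45
ee_pos: [596.7, -79.9, 194.4]
orientation: [3.141, -0.037, 0.0]
ft_force: [-0.2, -0.6, -0.1]
width: 88.0
grasp_force: 0.0
```

Emit:
step_arm(targets=[[[0,0,-0.22,0,0,0,1],[0,0,0,0,0,0,1],[0,0,0,0,0,0,0.6],[0,0,0,0,0,0,0.3],[0,0,0,0,0,0,0]]])

```text
t: 49.08
ee_pos: [596.5, -80.4, 184.1]
orientation: [3.141, -0.038, 0.001]
ft_force: [-0.4, -0.6, 0.7]
width: 61.1
grasp_force: 0.1
```

Emit:
step_arm(targets=[[[0,0,0,0,0,0,0],[0,0,0,0,0,0,0],[0,0,0.5,0,0,0,0],[0,0,0.8,0,0,0,0],[0,0,0.5,0,0,0,0]]])

```text
t: 49.7
ee_pos: [596.6, -80.3, 275.1]
orientation: [3.141, -0.038, 0.002]
ft_force: [0.5, -0.8, -0.4]
width: 59.6
grasp_force: 30.0
```

```bash
python3 -c "
from h import *
state()"
```

```text
t49.70 tcp [596.6 -80.3 275.1] ydir -91.4 z [ 0.001 -0.    -1.   ] F [ 0.5 -0.8 -0.4] w 59.6 g 30.0 q [-0.15  0.56  1.76  0.    0.82  1.44]
```

Emit:
step_arm(targets=[[[-0.01,0.9,0,0,0,0.34,0],[-0.01,0.9,0,0,0,0.34,0],[-0.01,0.9,0,0,0,0.34,0],[-0.01,0.9,0,0,0,0.34,0],[-0.01,0.9,0,0,0,0.34,0]]])

```text
t: 50.32
ee_pos: [593.6, 146.2, 273.4]
orientation: [3.138, 0.15, -0.001]
ft_force: [1.5, -0.7, -1.0]
width: 59.3
grasp_force: 30.0
```

Emit:
step_arm(targets=[[[-0.01,0.9,0,0,0,0.35,0],[-0.01,0.9,0,0,0,0.35,0],[-0.02,0.9,0,0,0,0.35,0],[-0.02,0.96,0,0,0,0.35,0],[0,0,0,0,0,0,0]]])

```text
t: 50.95
ee_pos: [590.3, 330.8, 273.4]
orientation: [-3.126, -0.308, -0.001]
ft_force: [-0.9, -0.3, -0.3]
width: 59.7
grasp_force: 30.0
```

Emit:
step_arm(targets=[[[0,0,-0.4,0,0,0,0],[0,0,-0.4,0,0,0,0],[0,0,0,0,0,0,0],[0,0,0,0,0,0,0],[0,0,0,0,0,0,0]]])

```text
t: 51.58
ee_pos: [591.3, 327.5, 234.3]
orientation: [-3.127, -0.301, -0.002]
ft_force: [0.8, 1.0, -0.3]
width: 59.6
grasp_force: 30.0
```

```bash
python3 -c "
from h import *
bstate()"
```

```text
t51.58 tcp [591.3 327.5 234.3] ydir -79.0 z [ 0.001  0.001 -1.   ] F [ 0.8  1.  -0.3] w 59.6 g 30.0 q [0.49 0.7  1.59 0.   0.84 1.87]
board err [-4.2 -4.6] Fboard [1.  0.8]
```

Emit:
step_arm(targets=[[[0,0,-0.2,0,0,0,0],[0,0,-0.2,0,0,0,0],[0.04,0.008,0,0,0,0,0],[0.02,0.004,0,0,0,0,0],[0,0,0,0,0,0,0]]])

```text
t: 52.2
ee_pos: [594.0, 328.3, 213.7]
orientation: [-3.127, -0.302, -0.0]
ft_force: [-0.7, 0.2, -0.3]
width: 59.2
grasp_force: 30.0
```

Emit:
step_arm(targets=[[[0.02,0.004,0,0,0,0,0],[0.01,0.002,0,0,0,0,0],[0.01,0.002,0,0,0,0,0],[0,0,0,0,0,0,0],[0,0,0,0,0,0,0]]])

```text
t: 52.82
ee_pos: [595.1, 328.6, 213.4]
orientation: [3.126, 0.302, -0.004]
ft_force: [-4.3, -0.6, 1.4]
width: 59.6
grasp_force: 30.0
```

```bash
python3 -c "
from h import *
bstate()"
```

```text
t52.83 tcp [595.1 328.6 213.4] ydir -79.0 z [-0.002 -0.001 -1.   ] F [-4.3 -0.6  1.4] w 59.6 g 30.0 q [0.49 0.74 1.58 0.   0.82 1.86]
board err [-0.3 -4.2] Fboard [-4.3  0.2]
```

Emit:
step_arm(targets=[[[-0.008,0.04,0,0,0,0,0],[-0.006,0.03,0,0,0,0,0],[-0.003,0.016,0,0,0,0,0],[-0.002,0.01,0,0,0,0,0],[0,0,0,0,0,0,0]]])

```text
t: 53.45
ee_pos: [594.4, 332.9, 213.0]
orientation: [3.126, 0.301, -0.004]
ft_force: [-3.8, -4.2, 0.3]
width: 59.5
grasp_force: 30.0
```

```bash
python3 -c "
from h import *
bstate()"
```

```text
t53.45 tcp [594.4 332.9 213. ] ydir -79.0 z [-0.002 -0.002 -1.   ] F [-3.8 -4.2  0.3] w 59.5 g 30.0 q [ 0.49  0.74  1.58 -0.    0.82  1.87]
board err [-0.2  0.1] Fboard [-4.5 -3.4]
```

Emit:
step_arm(targets=[[[0,0,-0.03,0,0,0,0],[0,0,0,0,0,0,0],[0,0,0,0,0,0,0.7],[0,0,0,0,0,0,0.78],[0,0,0,0,0,0,0.78]]])

```text
t: 54.08
ee_pos: [595.3, 333.7, 212.4]
orientation: [-3.127, -0.302, -0.002]
ft_force: [0.1, -0.4, 0.4]
width: 68.1
grasp_force: 0.0
```

Emit:
step_arm(targets=[[[0,0,0.4,0,0,0,0.78],[0,0,0.9,0,0,0,0.8],[0,0,0.9,0,0,0,0.9],[0,0,0.9,0,0,0,1],[-0.3,-0.4,0.2,0,0,0,1]]])

```text
t: 54.7
ee_pos: [581.1, 314.6, 382.9]
orientation: [-3.123, -0.303, -0.014]
ft_force: [0.8, -1.0, -0.6]
width: 87.5
grasp_force: 0.0
```

Emit:
step_arm(targets=[[[-0.3,-0.6,0,0,0,0,1],[-0.3,-0.6,0,0,0,0,1],[0,0,0,0,0,0,1],[0,0,0,0,0,0,1],[0,0,0,0,0,0,1]]])

```text
t: 55.32
ee_pos: [550.4, 254.3, 377.6]
orientation: [-3.127, -0.303, -0.002]
ft_force: [0.1, -0.6, 0.5]
width: 88.0
grasp_force: 0.0
```

Run:
```python
from h import *
d=snap('wrist','w15');t=snap('top','top15');state()
for p in panels(d,36):
    if p[1]>250: print('stacked',np.array(p).round(1),bpan(p))
for p in panels(t,8): print('top',np.array(p).round(1))
```

```text
t55.42 tcp [550.2 254.2 377.2] ydir -78.9 z [ 0.  0. -1.] F [0.6 0.1 0.2] w 88.1 g 0.0 q [0.41 0.43 1.69 0.   1.02 1.79]
stacked [595.1 332.3  98.6  61.   11. ] (array([ 0.4, -0.6]), -0.0)
top [412.2 -61.3 101.3  61.5  11.4]
```

Third panel stacked. The fourth panel has been knocked to about (412,-61), near the reel. I'll move over it, re-measure both, and check the finger clearance.

Emit:
step_arm(targets=[[[-0.36,-0.9,0,0,0,0,1],[-0.36,-0.9,0,0,0,0,1],[-0.36,-0.9,0,0,0,0,1],[-0.36,-0.9,0,0,0,0,1],[-0.36,-0.9,0,0,0,0,1]]])

```text
t: 56.05
ee_pos: [459.6, 27.6, 377.2]
orientation: [3.127, 0.303, 0.001]
ft_force: [0.9, -0.2, -0.1]
width: 88.3
grasp_force: 0.0
```

Emit:
step_arm(targets=[[[-0.36,-0.9,0,0,0,0,1],[-0.36,-0.9,0,0,0,0,1],[0,0,-0.3,0,0,0.07,0.8],[0,0,0,0,0,0,0.8],[0,0,0,0,0,0,0.8]]])

```text
t: 56.68
ee_pos: [424.4, -61.1, 362.4]
orientation: [-3.126, -0.311, -0.0]
ft_force: [-0.5, 0.1, 0.6]
width: 70.6
grasp_force: 0.0
```

Run:
```python
from h import *
d=snap('wrist','w16');t=snap('side','s16');state()
for p in panels(d,8): print('wpanel',np.array(p).round(1))
for p in panels(t,8,200): print('side',np.array(p).round(1))
v=d['pixels'].copy()
c=proj(d,(368,0,32)); print(c)
for cc,z,r in(((368,0),32,30),((368,0),0,30)):
    cv2.polylines(v,[np.array([proj(d,(cc[0]+r*np.cos(a),cc[1]+r*np.sin(a),z)) for a in np.linspace(0,6.28,40)],np.int32)],True,(0,255,0),1)
f=np.hstack([v,load('top15')['pixels'][180:300,200:300].repeat(2,0).repeat(2,1)[:384].copy() if 0 else cv2.resize(load('top15')['pixels'][210:280,215:285],(288,384),interpolation=cv2.INTER_CUBIC)])
cv2.imwrite('pics/v16.png',f[:,:,::-1])
```

```text
t56.77 tcp [424.4 -61.  362.6] ydir -78.6 z [ 0.001 -0.    -1.   ] F [-0.5  0.1 -0.6] w 70.1 g 0.0 q [-0.17  0.2   2.08  0.    0.86  1.2 ]
wpanel [413.7 -63.  101.   61.7  11.4]
side [847.8 568.8 101.2  98.1 -62.6]
side [601.6 310.7 100.3  71.3   9.8]
side [420.5 -59.8 101.4  65.6   9.9]
side [ 237.5 -994.4  175.5  133.5   28.9]
[186.69602897 217.32193492]
```

View pics/v16.png

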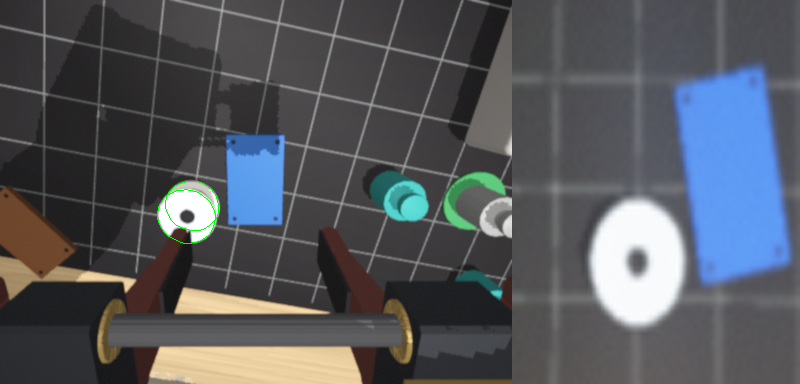

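The overlay fits the reel at (368,0), and the panel's left edge is about 11 mm from it. Gripping 10.9 mm beyond the panel centre with a 70 mm opening leaves about 9 mm to the reel, so I'm descending.

Emit:
step_arm(targets=[[[0,0,-0.8,0,0,0,0.8],[0,0,-0.8,0,0,0,0.8],[0,0,-0.8,0,0,0,0.8],[0,0,-0.6,0,0,0,0.8],[0,0,0,0,0,0,0.8]]])

```text
t: 57.4
ee_pos: [423.6, -61.0, 210.9]
orientation: [-3.125, -0.311, 0.006]
ft_force: [-0.9, -0.6, 0.2]
width: 70.4
grasp_force: 0.0
```

Emit:
step_arm(targets=[[[0,0,-0.3,0,0,0,0.8],[0,0,-0.2,0,0,0,0.8],[0,0,-0.06,0,0,0,0.8],[0,0,0,0,0,0,0.8],[0,0,0,0,0,0,0.8]]])

```text
t: 58.02
ee_pos: [424.1, -61.5, 184.5]
orientation: [3.126, 0.309, 0.001]
ft_force: [0.4, 0.8, 0.2]
width: 69.9
grasp_force: 0.0
```

Emit:
step_arm(targets=[[[0,0,0,0,0,0,0.6],[0,0,0,0,0,0,0.3],[0,0,0,0,0,0,0],[0,0,0,0,0,0,0],[0,0,0,0,0,0,0]]])

```text
t: 58.65
ee_pos: [424.1, -61.5, 184.4]
orientation: [3.126, 0.309, 0.001]
ft_force: [-1.2, -1.0, 5.4]
width: 59.8
grasp_force: 30.0
```

Emit:
step_arm(targets=[[[0,0,0.3,0,0,0,0],[0,0,0.8,0,0,0,0],[0,0,0.72,0,0,0,0],[0.44,0.97,0,0,0,0,0],[0.44,0.97,0,0,0,0,0]]])

```text
t: 59.28
ee_pos: [468.5, 36.2, 276.8]
orientation: [3.127, 0.306, 0.004]
ft_force: [1.0, -0.0, -0.8]
width: 59.5
grasp_force: 30.0
```

Emit:
step_arm(targets=[[[0.44,0.97,0,0,0,-0.1,0],[0.44,0.97,0,0,0,0,0],[0.44,0.97,0,0,0,0,0],[0.44,0.97,0,0,0,0,0],[0.44,0.97,0,0,0,0,0]]])

```text
t: 59.9
ee_pos: [578.2, 279.7, 276.0]
orientation: [3.127, 0.299, 0.0]
ft_force: [1.1, -0.1, -0.7]
width: 60.1
grasp_force: 30.0
```

Emit:
step_arm(targets=[[[0.44,0.97,0,0,0,0,0],[0,0,-0.4,0,0,0,0],[0,0,-0.3,0,0,0,0],[0,0,0,0,0,0,0],[0,0,0,0,0,0,0]]])

```text
t: 60.52
ee_pos: [599.9, 325.4, 240.4]
orientation: [3.127, 0.297, -0.001]
ft_force: [0.2, -1.0, -1.0]
width: 59.7
grasp_force: 30.0
```

```bash
python3 -c "
from h import *
bstate()"
```

```text
t60.52 tcp [599.9 325.4 240.4] ydir -79.2 z [-0.001 -0.    -1.   ] F [ 0.2 -1.  -1. ] w 59.7 g 30.0 q [ 0.48  0.7   1.57 -0.    0.86  1.86]
board err [ 3.8 -8.2] Fboard [-0. -1.]
```

Emit:
step_arm(targets=[[[0.04,0.09,0,0,0,0.04,0],[0,0,-0.2,0,0,0,0],[0,0,-0.16,0,0,0,0],[0.02,0.004,0,0,0,0,0],[0,0,0,0,0,0,0]]])

```text
t: 61.15
ee_pos: [603.0, 331.2, 221.9]
orientation: [3.127, 0.303, -0.001]
ft_force: [-0.2, -0.9, -0.9]
width: 59.7
grasp_force: 30.0
```

Emit:
step_arm(targets=[[[0.02,0.004,0,0,0,0,0],[0.02,0.004,0,0,0,0,0],[0.01,0.002,0,0,0,0,0],[0,0,0,0,0,0,0],[0,0,0,0,0,0,0]]])

```text
t: 61.78
ee_pos: [605.4, 331.7, 222.2]
orientation: [-3.127, -0.303, 0.0]
ft_force: [-1.1, 0.1, -0.7]
width: 59.5
grasp_force: 30.0
```

```bash
python3 -c "
from h import *
bstate()"
```

```text
t61.77 tcp [605.4 331.7 222.2] ydir -78.9 z [-0.  0. -1.] F [-1.1  0.1 -0.7] w 59.5 g 30.0 q [0.48 0.74 1.56 0.   0.85 1.86]
board err [10.4 -3.1] Fboard [-1.   0.3]
```

Just touching in x. One more millimetre there, then y.

Emit:
step_arm(targets=[[[0.015,0.003,0,0,0,0,0],[0,0,0,0,0,0,0],[-0.008,0.04,0,0,0,0,0],[-0.004,0.02,0,0,0,0,0],[0,0,0,0,0,0,0]]])

```text
t: 62.4
ee_pos: [605.3, 334.8, 221.9]
orientation: [3.127, 0.303, -0.001]
ft_force: [-4.1, -2.2, -0.7]
width: 59.2
grasp_force: 30.0
```

Emit:
step_arm(targets=[[[-0.002,0.01,0,0,0,0,0],[0,0,0,0,0,0,0],[0,0,0,0,0,0,0],[0,0,0,0,0,0,0],[0,0,0,0,0,0,0]]])

```text
t: 63.02
ee_pos: [605.4, 334.9, 221.9]
orientation: [3.126, 0.303, -0.001]
ft_force: [-3.1, -3.6, -1.0]
width: 59.9
grasp_force: 30.0
```

```bash
python3 -c "
from h import *
bstate()"
```

```text
t63.02 tcp [605.4 334.9 221.9] ydir -78.9 z [-0.001 -0.001 -1.   ] F [-3.1 -3.6 -1. ] w 59.9 g 30.0 q [ 0.49  0.74  1.55 -0.    0.85  1.87]
board err [11.  0.] Fboard [-3.7 -3. ]
```

Both fences touched. Set down, release, rise and check everything.

Emit:
step_arm(targets=[[[0,0,-0.03,0,0,0,0],[0,0,0,0,0,0,0],[0,0,0,0,0,0,0.7],[0,0,0,0,0,0,0.78],[0,0,0,0,0,0,0.78]]])

```text
t: 63.65
ee_pos: [605.9, 335.7, 221.0]
orientation: [-3.126, -0.303, -0.002]
ft_force: [0.6, 0.3, 0.8]
width: 68.5
grasp_force: 0.0
```

Emit:
step_arm(targets=[[[0,0,0.4,0,0,0,0.78],[0,0,0.9,0,0,0,0.8],[0,0,0.9,0,0,0,0.9],[0,0,0.9,0,0,0,1],[-0.5,-0.2,0.2,0,0,0,1]]])

```text
t: 64.28
ee_pos: [582.0, 326.1, 391.5]
orientation: [-3.123, -0.302, -0.014]
ft_force: [-0.3, 0.1, -0.1]
width: 87.6
grasp_force: 0.0
```

Emit:
step_arm(targets=[[[-0.8,-0.6,0,0,0,0,1],[-0.8,-0.6,0,0,0,0,1],[0,0,0,0,0,0,1],[0,0,0,0,0,0,1],[0,0,0,0,0,0,1]]])

```text
t: 64.9
ee_pos: [501.6, 266.1, 386.4]
orientation: [-3.126, -0.303, -0.003]
ft_force: [-0.4, -0.6, -0.3]
width: 87.6
grasp_force: 0.0
```

Run:
```python
from h import *
d=snap('wrist','w17');t=snap('top','top17');s=snap('side','s17');state()
for p in panels(d,44): print('stacked',np.array(p).round(1),bpan(p))
for p in panels(t,44): print('top',np.array(p).round(1),bpan(p))
# lower panels: visible blue beyond predicted top-panel silhouette
a=np.radians(11);R=np.array([[np.cos(a),-np.sin(a)],[np.sin(a),np.cos(a)]])
for n,q in(('wrist',d),('side',s)):
    m=cv2.inRange(hsv(q),(100,110,50),(125,255,255))
    P=np.array([proj(q,(*(np.array((594.6,332.8))+R@[x,y]),z)) for x in(-50,50) for y in(-30,30) for z in(12,44)],np.float32)
    w=np.zeros_like(m);h=cv2.convexHull(P);cv2.fillConvexPoly(w,h.astype(np.int32),255)
    roi=cv2.dilate(w,np.ones((25,25)))
    print(n,'pred',cv2.countNonZero(w),'blue in roi',cv2.countNonZero(m&roi),'outside pred+2px',cv2.countNonZero(m&roi&~cv2.dilate(w,np.ones((5,5)))))
# change in top image of weight/pad/tub/bystanders vs the start
t0=load('top0');H=hsv(t)
diff=cv2.absdiff(t['pixels'],t0['pixels']).max(2)
for n,p in(('tub',(438,301,56)),('weight',(437,-308,46)),('speaker',(753,176,30)),('reel',(368,0,32)),('pliers',(743,-216,10))):
    u,v=proj(t,p).astype(int); print(n,(u,v),'diff',diff[v-12:v+12,u-12:u+12].mean().round(1))
g=load('w17')['pixels']
```

```text
t65.05 tcp [501.1 265.8 385.6] ydir -78.9 z [ 0.  0. -1.] F [ 0.6  0.4 -0.5] w 87.6 g 0.0 q [0.47 0.36 1.78 0.   1.   1.84]
stacked [594.8 332.8  99.1  60.2  11. ] (array([ 0.2, -0. ]), 0.0)
wrist pred 7635 blue in roi 7196 outside pred+2px 0
side pred 1215 blue in roi 843 outside pred+2px 0
tub (np.int64(133), np.int64(229)) diff 68.4
weight (np.int64(360), np.int64(232)) diff 8.9
speaker (np.int64(184), np.int64(118)) diff 2.3
reel (np.int64(245), np.int64(257)) diff 22.9
pliers (np.int64(322), np.int64(124)) diff 3.4
```

Stack is square to 0.2 mm. Last numeric check of the tub, weight and reel.

Run:
```python
from h import *
d=load('w17')
def tm(n,p,r=11):
    a,b=load('top0')['pixels'],load('top17')['pixels'];u,v=proj(load('top0'),p).astype(int)
    T=a[v-r:v+r,u-r:u+r];S=b[v-r-8:v+r+8,u-r-8:u+r+8]
    _,mx,_,l=cv2.minMaxLoc(cv2.matchTemplate(S,T,cv2.TM_CCOEFF_NORMED)); print(n,'shift px',np.array(l)-8,round(mx,2))
tm('reel',(368,0,32));tm('weight+pad',(437,-306,40),14)
m=cv2.inRange(hsv(d),(0,0,100),(180,45,255)); u,v=proj(d,(438,301,56)).astype(int); print('tub px',u,v)
n,L,st,ce=cv2.connectedComponentsWithStats(cv2.morphologyEx(m,cv2.MORPH_OPEN,np.ones((7,7)))); k=L[v-5,u+2]
c=max(cv2.findContours((L==k).astype(np.uint8),0,1)[0],key=cv2.contourArea); P=np.array([ray(d,*q,56)[:2] for q in c[:,0]],np.float32)
print('lid',cv2.fitEllipse(P),'pocket 437.5,300')
```

```text
reel shift px [0 0] 0.92
weight+pad shift px [0 0] 0.98
tub px 210 228
lid ((439.63714599609375, 301.612060546875), (58.07893753051758, 60.187286376953125), 70.56573486328125) pocket 437.5,300
```

Everything is in place, so I'm handing in.

```bash
python3 -c "
from workcell import ctrl
print(ctrl.close_job())"
```

```text
the job is handed in; nothing more can be done
None
```

The job is handed in with no verdict returned: the check weight is back on its pad after proving the scale, the weighed tub is in its pocket about 3 mm off centre, and all four panels are stacked square (top one within about 0.3 mm).

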